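Load the shaker platform with sample jars

TASK

Load the shaker: pull its platform right out to the loading stop, slide the retaining bar fully open, and stand every brown glass sample jar upright on the platform between the bar and the fixed rail, gripping the jars only lightly (40 N at most). Then slide the bar fully shut to hold them in one row, and last slide the loaded platform gently all the way home against the drive housing. Move the platform slowly, without a knock, and leave the bulb and the pen where they are.

Things in the scene. Friction and masses are not known exactly. Their poses are not given: they have to be found in the camera images.
- platform (a joint): the shaker's platform on its guide rods, m: 0 = home, its end against the white drive housing; 0.11 = fully out against the loading stop at the other end. It grows along the platform's own -y axis (to the robot's right). Slides with about 3 N and stays where it is left; it must never go faster than 0.35 m/s
- bar (a joint): the steel retaining bar on the platform, m: 0 = shut at its stop, 0.05 = fully open at its stop. It opens along the platform's own -x axis (towards the robot). Slides with about 2 N and stays where it is left
- platform_mid (a point): centre of the platform's flat top, 48 mm above the worktop; moves with it. x: across, away from the robot; y: along the slide towards the drive housing; z up. Platform 170 (x) by 290 (y) mm. Far side: fixed rail 18 mm high, inner face at x = +73 mm. End lips 18 mm high, inner faces at y = +-135 mm. Near side: the retaining bar, with its top 18 mm above the platform's top
- bar_mid (a point): middle of the retaining bar's inner face (the face towards the fixed rail), on its lower edge; same axes as platform_mid. It lies at x = +11 mm from platform_mid when shut and -39 mm when open, so the jar channel is 62 mm wide when shut and 112 mm when open, and takes up to four jars in one row. The bar is 262 mm long
- shaker: the shaker's frame, 170 (x) by 490 (y) mm, fixed to the worktop but placed and turned a little differently each time; white drive housing 92 mm high at its left (+y) end. Origin under its middle; same axes as platform_mid
- platform_handle (a point): where to grip the platform's handle: a black upright post, 18 mm in diameter, on a tab at the platform's right-hand end, at (-50, -165) mm from the platform's centre; this point is 85 mm above the worktop, the post's top 20 mm higher, and the post is free for 24 mm below it
- bar_knob (a point): where to grip the bar's knob: a black upright post, 18 mm in diameter, on an arm on the robot's side of the bar, half-way along it, 61 mm from the bar's inner face; this point is 91 mm above the worktop, the post's top 20 mm higher, and the post is free for 24 mm below it
- jar_1_mid (a point): middle of a squat brown-glass sample jar, 54 mm high, standing; this point is on its axis 27 mm above its underside; z up. Body 54 mm in diameter up to 38 mm above the underside, then a ribbed white screw lid 45 mm in diameter and 16 mm high, by which it is gripped. About 150 g. It must not be gripped with a force of more than 40 N a finger. Two to four of the four like jars are present
- jar_2_mid (a point): middle of a squat brown-glass sample jar, 54 mm high, standing; this point is on its axis 27 mm above its underside; z up. Body 54 mm in diameter up to 38 mm above the underside, then a ribbed white screw lid 45 mm in diameter and 16 mm high, by which it is gripped. About 150 g. It must not be gripped with a force of more than 40 N a finger. Two to four of the four like jars are present
- jar_3_mid (a point): middle of a squat brown-glass sample jar, 54 mm high, standing; this point is on its axis 27 mm above its underside; z up. Body 54 mm in diameter up to 38 mm above the underside, then a ribbed white screw lid 45 mm in diameter and 16 mm high, by which it is gripped. About 150 g. It must not be gripped with a force of more than 40 N a finger. Two to four of the four like jars are present
- jar_4_mid (a point): middle of a squat brown-glass sample jar, 54 mm high, standing; this point is on its axis 27 mm above its underside; z up. Body 54 mm in diameter up to 38 mm above the underside, then a ribbed white screw lid 45 mm in diameter and 16 mm high, by which it is gripped. About 150 g. It must not be gripped with a force of more than 40 N a finger. Two to four of the four like jars are present
- jar_1: that jar; origin at the centre of its underside, z up when it stands
- jar_2: that jar; origin at the centre of its underside, z up when it stands
- jar_3: that jar; origin at the centre of its underside, z up when it stands
- jar_4: that jar; origin at the centre of its underside, z up when it stands
- bulb_mid (a point): bystander: red rubber pipette bulb, 51 mm across, 76 mm high, standing; its middle
- pen: bystander: marker pen, 132 mm long, 12 mm thick, lying; origin on its underside at mid-length
Mind the look-alikes: they are no part of the job. What is shaped like the jar_1 but purple is not meant. Leave any yellow look-alike of the jar_2 alone.

How it is judged:
By the outcome, as a careful person would: the job done as asked, in the order asked, and still so for the second after the job is handed in, with the robot touching nothing.
Of jar_1, jar_2, jar_3, jar_4 only 2 to 4 are there at a start; the rules pass over those that are not, and their reading is None.
At some moment in a run one of jar_1, jar_2, jar_3, jar_4 may be knocked a few centimetres aside while the robot is not near it.
It also fails if it takes over 210 s, if anything falls off the work surface, if the arm or the gripper's body presses on something with over 40 N, if the wrist force passes 120 N, or if a joint passes its speed limit or range.

ROBOT

A 6-joint arm with a two-finger parallel gripper is mounted at the origin on the work surface; the furniture and walls round the work are solid. World frame = base frame: x ahead of the robot, y to its left, z up, the work surface at z = 0. Lengths are in mm, angles in rad, forces in N, time in s.
With the tool pointing down it reaches from about 425 to 1125 mm from the base axis. Payload 14.9 kg.
Tool frame: the origin (TCP) lies on the centre line of the jaws, within the pads' length; the fingertips stand robot.tips_ahead ahead of it and the grasp point (between the pads) is the TCP (robot.tips_ahead is the distance from the TCP to the fingertips, in mm); y points along the fingers, z is the direction in which the jaws open and shut, and the axes are right-handed (so a half turn about y gives the same grasp; the last joint's range is limited). The gripper opens to 91 mm and grips with 3 to 60 N. Pads are 32 mm wide; open, the fingers measure 118 mm over their backs; the gripper's body (76 mm by 178 mm) begins 60 mm behind the grasp point.
Start: joints at [-1.289, 0.379, 1.734, -0, 1.028, -0.033], TCP at [216.734, -665.616, 206.732] pointing down, gripper open.
Joint ranges: [-2.77, 2.77], [-0.74, 2.19], [0, 2.66], [-1.06, 4.2], [0.31, 2.87], [-3.08, 3.08]. Speed limits (rad/s): [1.89, 1.89, 2.39, 3.14, 3.14, 3.14].

INTERFACE

Orientations are given as a unit quaternion [w, x, y, z].
In Python, from rig import status, vision, job, robot gives the robot as it stands.
- The arm moves only by the shell command python3 -m crank 'ROWS' [FORCE]. ROWS is a JSON object of lists of equal length, an entry for each row: "dp": the shift along the tool's x, y, z as a fraction of full scale, a list of three; "roll": the turn about the tool's y as a fraction of full scale; "grip": the opening, from -1 (shut) to 1 (fully open), so that 0 is half open. In form: {"dp": [[x, y, z], ...], "roll": [roll, ...], "grip": [grip, ...]}. A call has 1 to 5 rows; each row shifts and turns the commanded pose from where the row before left it, along the tool's axes as they then stand; what a row does not reach is not made up. Full scale, the value 1, is 5 cm for a shift and 2 rad for a turn. A row lasts 1/10 s, in which the tool goes at most 50 mm and 8.59 degrees, less where a joint would pass 70% of its speed; a pose out of reach is approached as far as the arm can. A call with a number of a shift or a turn outside -1 to 1 is refused whole. A call with a gripper value outside its range is refused whole. The fingers move at their own pace and stop on an object; FORCE is the grip in N (left out, the last holds). Time passes only in rows, so rows that do not move let the fingers close. It gives the time, the measured TCP pose, the force and the opening at its end, in the units of the state.
- status.read_state(): the state, without advancing time (a new reading comes with each control period).
- vision.get_image(name): name is "scene" or "top"; returns a dict with "image" (420x560x3 uint8, red, green, blue), "mtx" (3x3 intrinsics, pixels), "k1" (the pictures are not rectified: a ray, as slopes to the right and down, at radius r is drawn at 1 + k1 r^2 times it, then the intrinsics apply), "rvec" (rotation vector, rad) and "tvec" (3), from world to camera coordinates, as OpenCV has them. Camera axes: x right, y down, z forward; pixel columns grow to the right and rows downward; lengths in mm; the calibration is good to about 2 mm. A picture is of the moment at which its call begins. There is no depth.
- job.hand_in(): hands the job in, once; it reports no verdict.
The state is a dict: "t": time; "q": joint angles; "qd": joint speeds; "joint_efforts": joint torques, N m; "ee_pos": TCP position; "ee_rot": TCP orientation; "force": force on the tool from outside, world axes, zero at the start; "moment": the same for the moment, N m; "grip_width": opening from 0.0 (shut) to 1.0 (fully open).
Only numpy, scipy, OpenCV 4.12 (cv2) and the standard library are available. Lean on these libraries where they do the work, as an engineer would, in place of code of your own. Each camera call takes 0.05 s, during which the arm holds its last target.

## Working session

There is one attempt and no reset: what is moved stays moved. The work goes in short steps, Python scripts to look and compute and a shell command to move; the robot and the scene stay as the last step left them, time stands still between calls to the robot, and variables do not carry over. Pictures are saved under pics/ and viewed, and the job is handed in when it is done.

```bash
ls; mkdir -p pics
cat > h.py <<'E'
import numpy as np, cv2
from rig import status, vision, job, robot
E
python3 - <<'E'
from h import *
print(status.read_state(), robot.tips_ahead)
for n in("scene","top"):
    d=vision.get_image(n); cv2.imwrite(f"pics/{n}0.png",d["image"][:,:,::-1]); print(n,d["mtx"],d["k1"],d["rvec"],d["tvec"])
E
```

```text
pics
{'t': 0.0, 'q': array([-1.28931664e+00,  3.79399238e-01,  1.73479845e+00, -1.85335567e-05,
        1.02852167e+00, -3.32901918e-02]), 'qd': array([ 0.00026603, -0.00096641,  0.00032496,  0.00077308,  0.00304353,
        0.00155403]), 'joint_efforts': array([ 1.88250800e-03, -7.63713455e+01, -4.34369910e+01,  6.51462190e-02,
        4.22962499e-02, -1.18673711e-04]), 'ee_pos': array([ 216.59802747, -665.20275452,  206.0860356 ]), 'ee_rot': array([ 0.11077754, -0.11088729,  0.69876127, -0.69797208]), 'force': array([-1.06225699,  0.25410636, -1.3995789 ]), 'moment': array([-0.00389565, -0.01346672,  0.04294721]), 'grip_width': 1.0022039980467627} 19.0
scene [[460.87862489   0.         276.32783846]
 [  0.         460.87862489 206.04730333]
 [  0.           0.           1.        ]] -0.050288721778120854 [ 0.08126208  3.00115046 -0.90080139] [ 439.16521445   -8.63009186 1003.72574942]
top [[408.1509879    0.         278.38095354]
 [  0.         408.1509879  211.14978373]
 [  0.           0.           1.        ]] -0.06882432153089496 [ 2.21211183 -2.15789294  0.04946609] [ 66.80788809 451.9157365  900.07852225]
```

View pics/scene0.png

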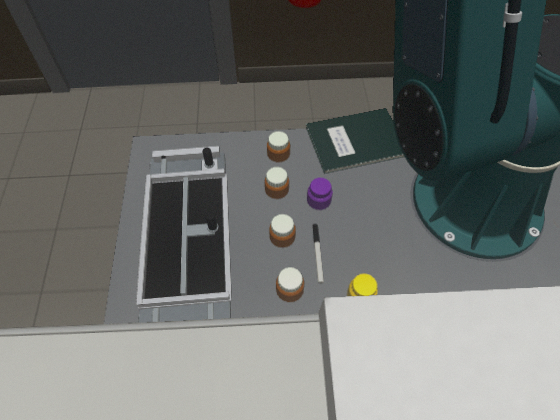

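View pics/top0.png

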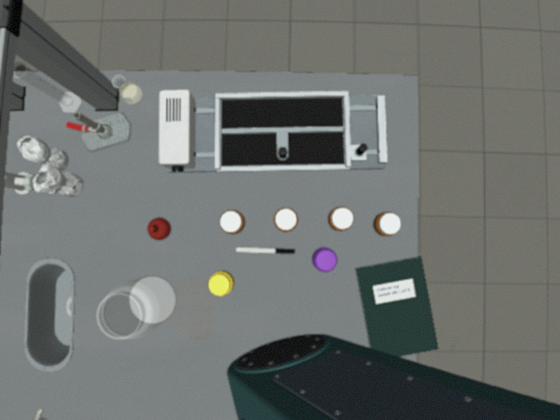

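Top view: brown jars sit at about (232,222), (286,219), (342,218) and (388,223). The purple jar is at (325,260), yellow at (220,283), the pen at (265,250) and the bulb at (159,228). The knob is at (283,152) and the handle at (362,149). The scene view confirms four jars. Next I'll measure them.

```bash
cat >> h.py <<'E'
def cam(d):
    R,_=cv2.Rodrigues(np.array(d["rvec"],float)); return R,np.array(d["tvec"],float).ravel()
def ray(d,uv):
    K=d["mtx"]; p=np.array([(uv[0]-K[0,2])/K[0,0],(uv[1]-K[1,2])/K[1,1]]); s=p.copy()
    for _ in range(20): s=p/(1+d["k1"]*(s@s))
    R,t=cam(d); v=R.T@np.array([s[0],s[1],1.]); return -R.T@t, v/np.linalg.norm(v)
def plane(d,uv,z):
    o,v=ray(d,uv); return o+v*(z-o[2])/v[2]
def tri(d1,u1,d2,u2):
    a,v=ray(d1,u1); b,w=ray(d2,u2)
    s=np.linalg.lstsq(np.c_[v,-w],b-a,rcond=None)[0]
    p,q=a+s[0]*v,b+s[1]*w; return (p+q)/2,np.linalg.norm(p-q)
def proj(d,P):
    R,t=cam(d); c=R@np.asarray(P,float)+t; s=c[:2]/c[2]; s=s*(1+d["k1"]*(s@s)); K=d["mtx"]
    return np.array([K[0,0]*s[0]+K[0,2],K[1,1]*s[1]+K[1,2]])
def blobs(m,lo,hi):
    n,l,s,c=cv2.connectedComponentsWithStats(m.astype(np.uint8)); return [(c[i].round(2),s[i]) for i in range(1,n) if lo<s[i,4]<hi]
E
python3 - <<'E'
from h import *
for n in("scene","top"):
    d=vision.get_image(n); im=d["image"]; hsv=cv2.cvtColor(im,cv2.COLOR_RGB2HSV)
    m=(hsv[:,:,1]<60)&(hsv[:,:,2]>170)
    for c,s in blobs(m,100,900): print(n,"white",c,s)
    v=hsv[:,:,2]<45
    big=cv2.resize(im[130:320,100:260] if n=="scene" else im[70:190,140:400],None,fx=3 if n=="top" else 3.1,fy=3 if n=="top" else 3.1,interpolation=cv2.INTER_CUBIC)
    cv2.imwrite(f"pics/{n}1.png",big[:,:,::-1])
E
```

```text
scene white [340.58 140.54] [328 126  26  30 405]
scene white [278.01 138.46] [269 132  19  14 220]
scene white [177.1  151.48] [153 148  50   9 231]
scene white [193.93 170.87] [151 160  73  17 242]
scene white [276.39 174.75] [267 167  20  17 259]
scene white [282.04 223.16] [272 214  22  19 324]
scene white [318.61 261.62] [315 243   8  38 165]
scene white [289.85 277.85] [279 267  23  22 400]
top white [130.83  92.04] [122  84  18  18 209]
top white [ 70.38 103.  ] [ 60  93  21  19 255]
top white [381.94 128.46] [378  95  10  67 495]
top white [281.94 132.01] [223 127 119  19 342]
top white [ 30.24 149.2 ] [ 17 136  25  25 376]
top white [ 43.26 179.2 ] [ 33 163  22  29 235]
top white [282.74 167.55] [218 165 129   6 537]
top white [ 22.59 182.74] [ 15 172  15  22 171]
top white [285.47 218.95] [275 208  22  22 366]
top white [342.2 217.9] [332 208  21  21 362]
top white [230.06 221.17] [220 211  21  21 355]
top white [390.02 223.19] [380 213  21  21 354]
top white [255.27 249.85] [236 247  39   6 177]
top white [393.69 290.85] [373 279  42  25 724]
```

View pics/scene1.png

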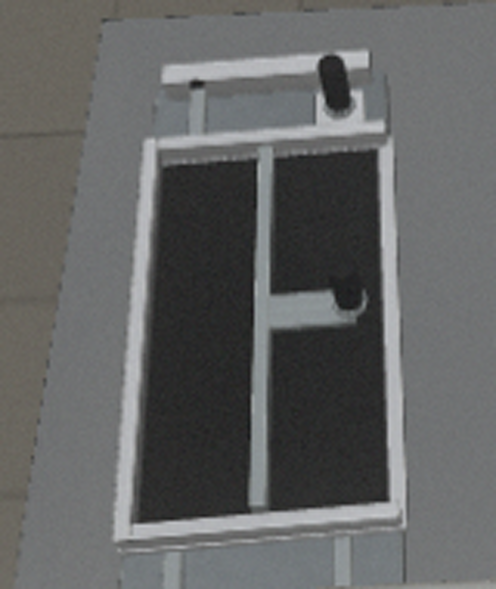

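View pics/top1.png

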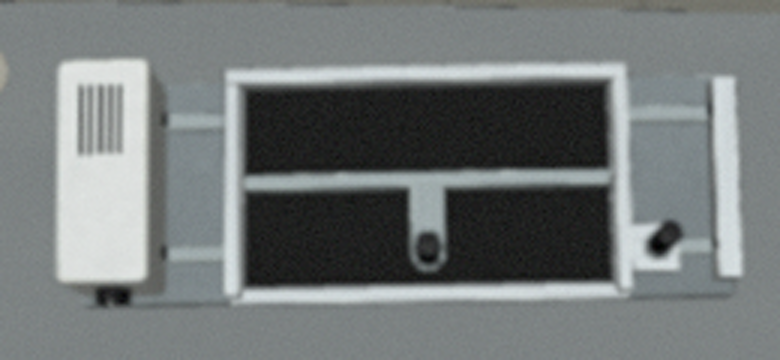

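Run:
```python
from h import *
S=vision.get_image("scene");T=vision.get_image("top")
print("cams",ray(S,(0,0))[0],ray(T,(0,0))[0])
def P(n,a,b): 
    p,g=tri(T,a,S,b); print(n,p.round(1),"gap",g.round(1))
for i,(a,b) in enumerate(zip([(390.02,223.19),(342.2,217.9),(285.47,218.95),(230.06,221.17)],[(278,138.5),(276.4,174.75),(282,223.2),(289.85,277.85)])):
    P(f"jar{i}",a,b); print(plane(T,a,54).round(1),plane(S,b,54).round(1))
c=lambda x,y:(140+x/3,70+y/3); s=lambda x,y:(100+x/3.1,130+y/3.1)
P("handle top",c(669,229),s(329,62)); P("knob top",c(428,239),s(345,281))
# corners: outer corner of the frame top
for n,a,b in [("far-right",c(624,66),s(147,140)),("near-right",c(629,290),s(391,136)),("far-left",c(229,71),s(117,540)),("near-left",c(235,293),s(402,522))]:
    P(n,a,b); print(plane(T,a,66).round(1),plane(S,b,66).round(1))
P("bar R inner",c(610,172),s(259,148)); P("bar L inner",c(246,179),s(249,506))
```

```text
cams [460.76850895 536.6726237  836.70832447] [396.73803146  65.13341209 925.8450443 ]
jar0 [ 427.5 -162.4   52.6] gap 0.7
[ 427.8 -162.1   54. ] [ 427.2 -161.1   54. ]
jar1 [436.4 -59.3  53.5] gap 0.6
[436.6 -59.3  54. ] [436.1 -58.9  54. ]
jar2 [431.4  61.9  53.4] gap 0.2
[431.4  61.9  54. ] [431.3  62.3  54. ]
jar3 [423.7 180.5  53.1] gap 0.1
[423.7 180.4  54. ] [423.7 180.9  54. ]
handle top [580.4 -92.1 106.3] gap 1.2
knob top [569.7  71.6  92.5] gap 6.5
far-right [709.4 -67.   63.1] gap 0.2
[708.5 -66.6  66. ] [708.4 -64.7  66. ]
near-right [546.6 -74.8  45.3] gap 4.9
[545.5 -71.8  66. ] [542.  -58.2  66. ]
far-left [700.2 219.5  58.5] gap 2.3
[698.8 218.1  66. ] [696.6 222.8  66. ]
near-left [537.8 211.3  45.4] gap 4.7
[536.8 207.6  66. ] [533.5 220.1  66. ]
bar R inner [632.4 -58.3  59.4] gap 0.7
bar L inner [622.  203.6  60.6] gap 2.3
```

```bash
cat >> h.py <<'E'
from scipy.spatial.transform import Rotation as Rot
def tool():
    s=status.read_state(); q=s["ee_rot"]; M=Rot.from_quat([q[1],q[2],q[3],q[0]]).as_matrix(); return np.array(s["ee_pos"]),M,s
def go(tgt,yaw=None):
    """print what's left in tool axes (mm) and roll (rad) to get tool z along world angle yaw (mod pi)"""
    p,M,s=tool(); d=M.T@(np.array(tgt)-p); r=0
    if yaw is not None:
        # roll about tool y (down): angle of tool z in world decreases with +roll or increases; find by trial
        f=lambda a:(M@Rot.from_rotvec([0,a,0]).as_matrix())[:,2]
        c=[]
        for a in np.linspace(-np.pi,np.pi,7201):
            z=f(a); e=(np.arctan2(z[1],z[0])-yaw+np.pi/2)%np.pi-np.pi/2
            if abs(e)<5e-4:c.append(round(a,3))
        r=c
    print("pos",p.round(1),"tool mm",d.round(1),"scaled",(d/50).round(3),"roll",r, "q6",s["q"][5].round(2),"F",s["force"].round(1),"w",round(91*s["grip_width"],1),"t",s["t"])
    if yaw is not None:
        a=min(r,key=abs); print("after roll",a,"scaled",((M@Rot.from_rotvec([0,a,0]).as_matrix()).T@(np.array(tgt)-p)/50).round(3))
E
python3 - <<'E'
from h import *
T=vision.get_image("top");S=vision.get_image("scene")
c=lambda x,y:(140+x/3,70+y/3); s=lambda x,y:(100+x/3.1,130+y/3.1)
print("knob111",plane(T,c(428,239),111).round(1),plane(S,s(345,281),111).round(1))
print("handle105",plane(T,c(669,229),105).round(1),plane(S,s(329,62),105).round(1))
print("purple",plane(T,(325,260),54),"yellow",plane(T,(220.5,283.5),54))
print("stop near/far", plane(T,c(735,275),66), plane(T,c(712,78),66))
p,M,_=tool(); print(M.round(3)); go([580,-92,130],0.034)
E
```

```text
knob111 [569.1  71.1 111. ] [563.8  83.9 111. ]
handle105 [581.3 -92.4 105. ] [580. -93. 105.]
purple [346.18479707 -24.27541307  54.        ] yellow [290.4860674  196.75642579  54.        ]
stop near/far [ 558.20765118 -147.23018822   66.        ] [ 701.44384108 -130.22475992   66.        ]
[[-0.951 -0.     0.31 ]
 [-0.31   0.    -0.951]
 [-0.    -1.    -0.   ]]
pos [ 216.7 -665.5  206.6] tool mm [-523.    76.7 -432.9] scaled [-10.46    1.535  -8.657] roll [np.float64(-1.29), np.float64(1.852)] q6 -0.03 F [-0.  -0.1  0.1] w 91.1 t 0.4
after roll -1.29 scaled [-11.217   1.535   7.651]
```

```bash
python3 -m crank '{"dp":[[0,0,0],[0,0,0],[0,0,0],[0,0,0],[0,0,0]],"roll":[-0.072,-0.072,-0.072,-0.072,-0.072],"grip":[0,0,0,0,0]}' 20
python3 -m crank '{"dp":[[0,0,0],[0,0,0],[0,0,0],[0,0,0],[0,0,0]],"roll":[-0.072,-0.072,-0.072,-0.072,0],"grip":[0,0,0,0,0]}'
python3 - <<'E'
from h import *
go([581,-92,140],0.034)
E
```

```text
t: 0.9
ee_pos: [216.7, -665.6, 206.7]
ee_rot: [0.352, -0.352, 0.614, -0.613]
force: [-0.4, -0.4, 0.9]
grip_width: 0.591
t: 1.4
ee_pos: [216.7, -665.6, 206.7]
ee_rot: [0.511, -0.51, 0.489, -0.489]
force: [1.1, 0.0, 0.2]
grip_width: 0.497
pos [ 216.7 -665.6  206.7] tool mm [-557.6   66.7  388.3] scaled [-11.152   1.335   7.766] roll [np.float64(-3.133), np.float64(0.009)] q6 -1.33 F [1.1 0.  0.2] w 45.2 t 1.4
after roll 0.009 scaled [-11.222   1.335   7.665]
```

```bash
for i in 1; do python3 -m crank '{"dp":[[-0.7,0.08,0.5],[-0.7,0.08,0.5],[-0.7,0.08,0.5],[-0.7,0.08,0.5],[-0.7,0.08,0.5]],"roll":[0,0,0,0,0],"grip":[0,0,0,0,0]}'; done
python3 -m crank '{"dp":[[-0.7,0.08,0.5],[-0.7,0.08,0.5],[-0.7,0.08,0.5],[-0.7,0.08,0.5],[-0.7,0.08,0.5]],"roll":[0,0,0,0,0],"grip":[0,0,0,0,0]}'
python3 -m crank '{"dp":[[-0.7,0.08,0.4],[-0.7,0.08,0.4],[-0.7,0.08,0.4],[-0.7,0.08,0.4],[-0.7,0.08,0.4]],"roll":[0,0,0,0,0],"grip":[0,0,0,0,0]}'
python3 - <<'E'
from h import *
go([581,-92,140],0.034)
E
```

```text
t: 1.9
ee_pos: [335.3, -484.3, 186.7]
ee_rot: [-0.509, 0.509, -0.491, 0.491]
force: [0.9, -0.5, -0.0]
grip_width: 0.502
t: 2.4
ee_pos: [453.4, -304.4, 166.9]
ee_rot: [0.509, -0.509, 0.491, -0.491]
force: [0.7, -0.4, 0.5]
grip_width: 0.499
t: 2.9
ee_pos: [546.1, -125.5, 146.8]
ee_rot: [0.509, -0.509, 0.491, -0.491]
force: [0.3, 0.2, -0.6]
grip_width: 0.497
pos [ 546.1 -125.5  146.8] tool mm [-32.2   6.8  36. ] scaled [-0.645  0.136  0.72 ] roll [np.float64(-3.141), np.float64(0.001)] q6 -0.3 F [ 0.3  0.2 -0.6] w 45.2 t 2.9
after roll 0.001 scaled [-0.645  0.136  0.72 ]
```

```bash
python3 -m crank '{"dp":[[-0.32,0.07,0.36],[-0.32,0.07,0.36],[0,0,0],[0,0,0]],"roll":[0,0,0,0],"grip":[0,0,0,0]}'
python3 - <<'E'
from h import *
go([581,-92,89],0.034)
for n in("scene","top"):
    d=vision.get_image(n); cv2.imwrite(f"pics/{n}2.png",d["image"][:,:,::-1])
E
```

```text
t: 3.3
ee_pos: [580.0, -93.5, 139.6]
ee_rot: [-0.509, 0.509, -0.491, 0.49]
force: [-0.9, -0.0, -0.7]
grip_width: 0.501
pos [580.  -93.5 139.6] tool mm [-1.4 50.6  1.1] scaled [-0.029  1.012  0.022] roll [np.float64(-3.138), np.float64(0.003)] q6 -0.24 F [-0.9 -0.  -0.7] w 45.6 t 3.3
after roll 0.003 scaled [-0.029  1.012  0.022]
```

View pics/scene2.png

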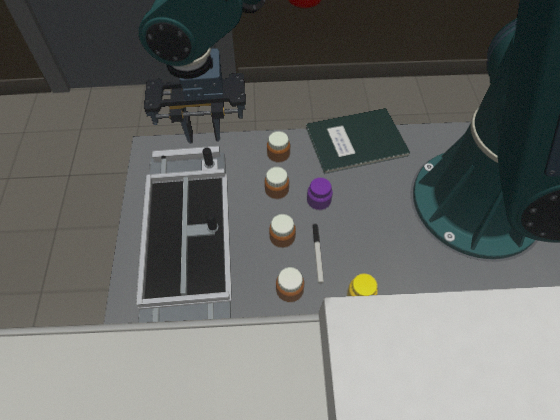

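View pics/top2.png

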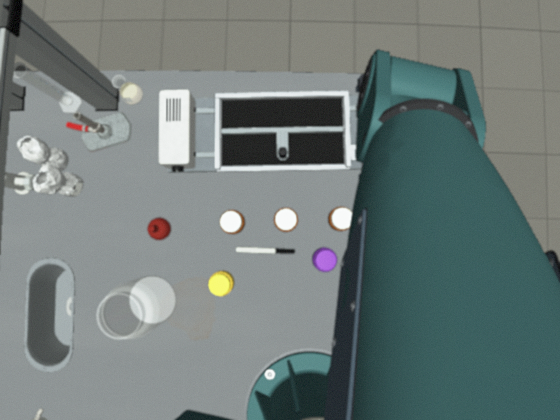

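```bash
python3 -m crank '{"dp":[[-0.02,0.25,0.02],[0,0.25,0],[0,0.25,0],[0,0.25,0],[0,0,0]],"roll":[0,0,0,0,0],"grip":[0,0,0,0,0]}'
python3 -m crank '{"dp":[[0,0,0],[0,0,0],[0,0,0],[0,0,0],[0,0,0]],"roll":[0,0,0,0,0],"grip":[-0.4,-0.7,-1,-1,-1]}' 25
python3 - <<'E'
from h import *
d=vision.get_image("scene"); cv2.imwrite("pics/scene3.png",cv2.resize(d["image"][60:260,100:300],None,fx=3,fy=3)[:,:,::-1])
E
```

```text
t: 3.9
ee_pos: [579.7, -92.4, 87.4]
ee_rot: [-0.509, 0.51, -0.491, 0.489]
force: [-0.0, -0.1, 0.5]
grip_width: 0.502
t: 4.4
ee_pos: [580.9, -92.6, 90.1]
ee_rot: [-0.51, 0.51, -0.49, 0.49]
force: [-4.7, -0.5, 5.6]
grip_width: 0.178
```

View pics/scene3.png

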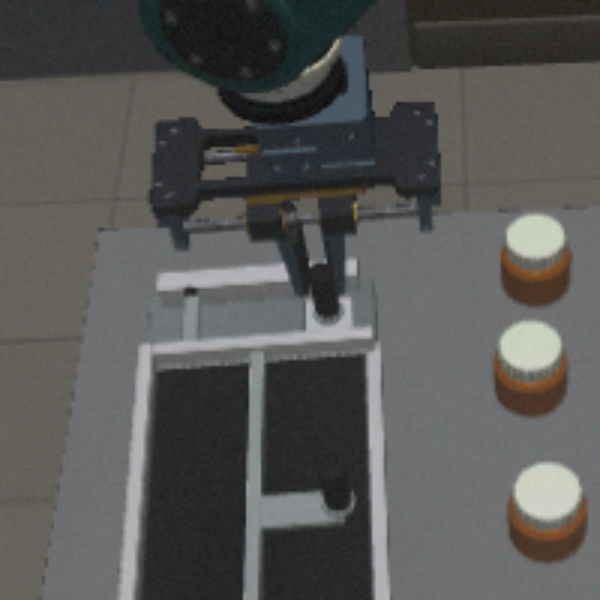

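```bash
python3 -m crank '{"dp":[[0.05,0,0],[0.1,0,0],[0.1,0,0],[0.1,0,0],[0.1,0,0]],"roll":[0,0,0,0,0],"grip":[-1,-1,-1,-1,-1]}' 40
python3 -m crank '{"dp":[[0.08,0,0],[0.06,0,0],[0.06,0,0],[0.06,0,0],[0.06,0,0]],"roll":[0,0,0,0,0],"grip":[-1,-1,-1,-1,-1]}'
python3 - <<'E'
from h import *
go([581,-92,89],0.034)
d=vision.get_image("scene"); cv2.imwrite("pics/scene4.png",cv2.resize(d["image"][60:320,100:300],None,fx=2.3,fy=2.3)[:,:,::-1])
E
```

```text
t: 4.95
ee_pos: [581.7, -115.0, 90.1]
ee_rot: [-0.51, 0.51, -0.49, 0.49]
force: [-3.9, 1.8, 6.6]
grip_width: 0.177
t: 5.45
ee_pos: [582.3, -130.9, 90.1]
ee_rot: [-0.51, 0.51, -0.49, 0.49]
force: [-5.3, 2.9, 6.7]
grip_width: 0.177
pos [ 582.3 -130.9   90.1] tool mm [-38.9   1.1   0.2] scaled [-0.779  0.022  0.004] roll [np.float64(-3.135), np.float64(0.006)] q6 -0.3 F [-5.3  2.9  6.7] w 16.1 t 5.45
after roll 0.006 scaled [-0.779  0.022 -0.   ]
```

View pics/scene4.png

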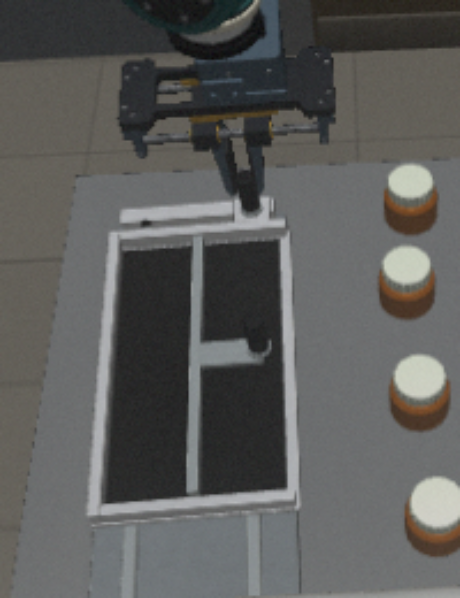

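```bash
python3 -m crank '{"dp":[[0.06,0,0],[0.05,0,0],[0.05,0,0],[0.05,0,0],[0.05,0,0]],"roll":[0,0,0,0,0],"grip":[-1,-1,-1,-1,-1]}'
python3 -m crank '{"dp":[[0.04,0,0],[0.04,0,0],[0.04,0,0],[0.04,0,0],[0.04,0,0]],"roll":[0,0,0,0,0],"grip":[-1,-1,-1,-1,-1]}'
```

```text
t: 6.0
ee_pos: [582.8, -143.9, 90.1]
ee_rot: [-0.51, 0.51, -0.49, 0.49]
force: [-4.9, 2.4, 6.9]
grip_width: 0.179
t: 6.5
ee_pos: [583.2, -153.9, 90.1]
ee_rot: [-0.51, 0.51, -0.49, 0.49]
force: [-5.5, 3.4, 6.9]
grip_width: 0.176
```

Run:
```python
from h import *
d=vision.get_image("scene"); cv2.imwrite("pics/scene5.png",cv2.resize(d["image"][60:320,100:300],None,fx=2.3,fy=2.3)[:,:,::-1])
```

```text
(no output)
```

View pics/scene5.png

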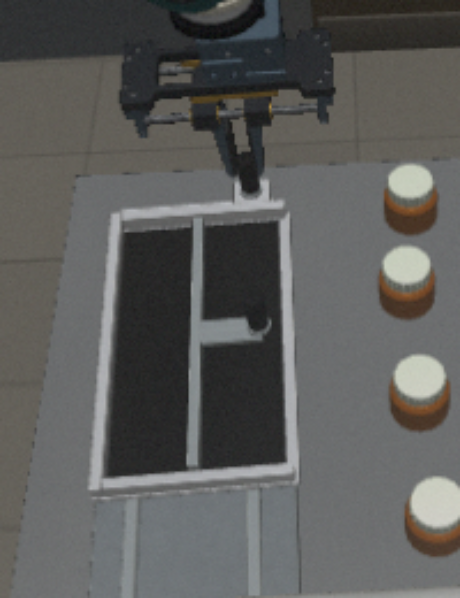

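```bash
python3 -m crank '{"dp":[[0.04,0,0],[0.04,0,0],[0.04,0,0],[0.04,0,0],[0.04,0,0]],"roll":[0,0,0,0,0],"grip":[-1,-1,-1,-1,-1]}'
python3 -m crank '{"dp":[[0.03,0,0],[0.03,0,0],[0.03,0,0],[0.03,0,0],[0.03,0,0]],"roll":[0,0,0,0,0],"grip":[-1,-1,-1,-1,-1]}'
```

```text
t: 7.05
ee_pos: [583.3, -159.2, 89.7]
ee_rot: [0.511, -0.508, 0.493, -0.488]
force: [0.4, 52.7, 11.3]
grip_width: 0.176
t: 7.55
ee_pos: [583.5, -166.7, 89.0]
ee_rot: [0.511, -0.508, 0.493, -0.488]
force: [5.1, 48.3, -1.5]
grip_width: 0.174
```

```bash
python3 -m crank '{"dp":[[0,0,0],[0,0,0],[0,0,0],[0,0,0],[0,0,0]],"roll":[0,0,0,0,0],"grip":[-0.6,-0.3,0,0,0]}' 20
python3 -m crank '{"dp":[[0,-0.4,0],[0,-0.5,0],[0,-0.5,0],[0,0,0],[0,0,0]],"roll":[0,0,0,0,0],"grip":[0,0,0,0,0]}'
python3 - <<'E'
from h import *
for n in("scene","top"):
    d=vision.get_image(n); im=d["image"]
    big=cv2.resize(im[130:320,100:260] if n=="scene" else im[70:190,140:400],None,fx=3 if n=="top" else 3.1,fy=3 if n=="top" else 3.1,interpolation=cv2.INTER_CUBIC)
    cv2.imwrite(f"pics/{n}6.png",big[:,:,::-1])
E
```

```text
t: 8.05
ee_pos: [584.4, -171.8, 89.9]
ee_rot: [0.51, -0.51, 0.49, -0.49]
force: [1.2, -0.0, 0.7]
grip_width: 0.494
t: 8.55
ee_pos: [584.4, -171.7, 160.0]
ee_rot: [0.51, -0.51, 0.49, -0.49]
force: [-0.2, 0.6, 0.2]
grip_width: 0.5
```

View pics/scene6.png

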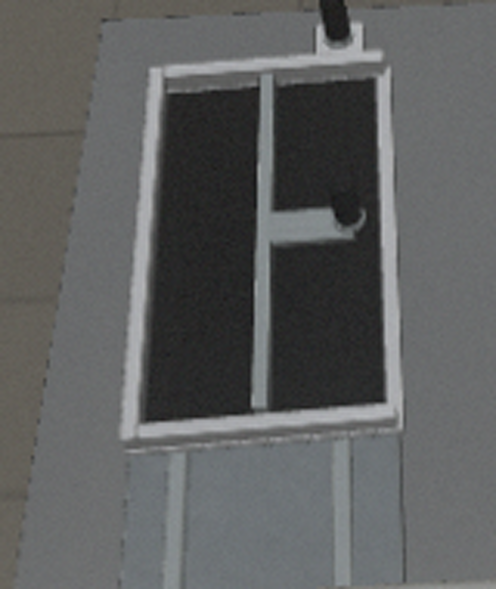

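View pics/top6.png

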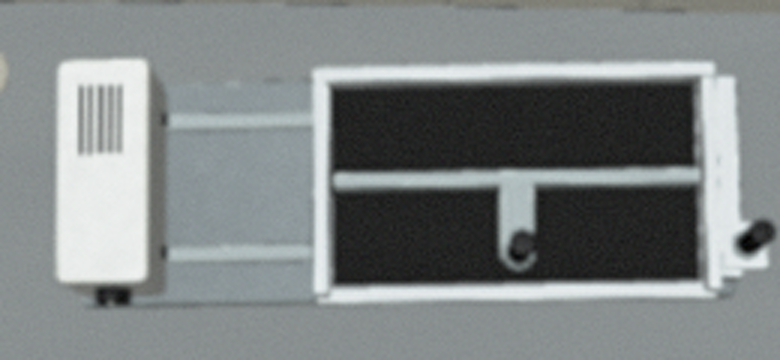

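Run:
```python
from h import *
T=vision.get_image("top");S=vision.get_image("scene")
c=lambda x,y:(140+x/3,70+y/3)
h=T["image"].max(2)
for nm,(x0,y0,x1,y1) in dict(handle=(384,138,402,158),knob=(305,140,322,160)).items():
    sub=cv2.resize(T["image"][y0:y1,x0:x1],None,fx=16,fy=16,interpolation=cv2.INTER_CUBIC); cv2.imwrite(f"pics/{nm}7.png",sub[:,:,::-1])
print("handle105",plane(T,c(760,231),105).round(1),"knob111",plane(T,c(522,239),111).round(1))
for n,a in [("far-right",c(714,66)),("far-left",c(315,70))]: print(n,plane(T,a,66).round(1))
for n,a in [("near-right",c(718,295)),("near-left",c(319,300))]: print(n,plane(T,a,48).round(1))
print("bar ends inner", plane(T,c(334,175),66).round(1),plane(T,c(699,169),66).round(1))
print("housing R", plane(T,c(147,62),92).round(1),plane(T,c(150,283),92).round(1),"proj knob",proj(S,[567,-4,111]),proj(S,[567,-4,67]))
```

```text
handle105 [ 581.6 -154.6  105. ] knob111 [570.6   7.8 111. ]
far-right [ 710.4 -131.7   66. ]
far-left [700.5 155.9  66. ]
near-right [ 546.6 -139.4   48. ]
near-left [535.9 149.4  48. ]
bar ends inner [623.5 139.7  66. ] [ 634.2 -121.1   66. ]
housing R [695.4 271.8  92. ] [538.3 262.7  92. ] proj knob [210.84198865 182.50215979] [213.57015032 195.31405038]
```

View pics/knob7.png

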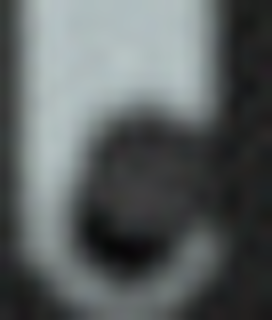

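View pics/handle7.png

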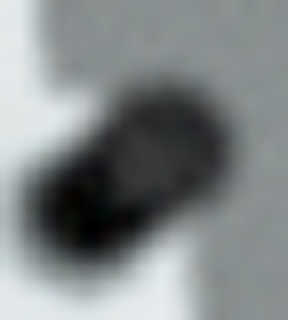

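Run:
```python
from h import *
T=vision.get_image("top")
k=plane(T,(313.6,151.1),111); h=plane(T,(393.8,146.6),105); print(k.round(1),h.round(1))
y=.037; R=np.array([[np.cos(y),-np.sin(y)],[np.sin(y),np.cos(y)]])
print("centre from handle",h[:2]-R@[-50,-165], "knob local", R.T@(k[:2]-(h[:2]-R@[-50,-165])))
go([k[0],k[1],145],y);
```

```text
[567.6   8.6 111. ] [ 582.5 -155.5  105. ]
centre from handle [626.3579858   11.20295873] knob local [-58.81619124  -0.44683531]
pos [ 583.8 -171.4  158.8] tool mm [-180.4   13.9   -8.9] scaled [-3.609  0.277 -0.179] roll [np.float64(-3.139), np.float64(0.003)] q6 -0.36 F [ 0.8 -0.2  0.4] w 45.8 t 8.8
after roll 0.003 scaled [-3.608  0.277 -0.19 ]
```

```bash
python3 -m crank '{"dp":[[-0.7,0.05,-0.04],[-0.7,0.05,-0.04],[-0.7,0.05,-0.04],[-0.75,0.05,-0.04],[-0.75,0.08,-0.03]],"roll":[0,0,0,0,0],"grip":[0,0,0,0,0]}'
python3 -m crank '{"dp":[[0,0,0],[0,0.25,0],[0,0.25,0],[0,0.25,0],[0,0.25,0]],"roll":[0,0,0,0,0],"grip":[0,0,0,0,0]}'
python3 - <<'E'
from h import *
go([567.6,8.6,93],.037)
d=vision.get_image("scene"); cv2.imwrite("pics/scene8.png",cv2.resize(d["image"][60:320,100:300],None,fx=2.3,fy=2.3)[:,:,::-1])
E
```

```text
t: 9.3
ee_pos: [567.1, 9.3, 145.3]
ee_rot: [-0.51, 0.51, -0.49, 0.49]
force: [-0.4, -0.1, -0.4]
grip_width: 0.503
t: 9.8
ee_pos: [567.3, 7.2, 94.1]
ee_rot: [-0.509, 0.51, -0.49, 0.49]
force: [-0.1, -0.6, 0.3]
grip_width: 0.499
pos [567.3   7.2  94.1] tool mm [-1.4  1.1  0.4] scaled [-0.028  0.022  0.008] roll [np.float64(-3.14), np.float64(0.002)] q6 -0.07 F [-0.1 -0.6  0.3] w 45.4 t 9.8
after roll 0.002 scaled [-0.028  0.022  0.008]
```

View pics/scene8.png

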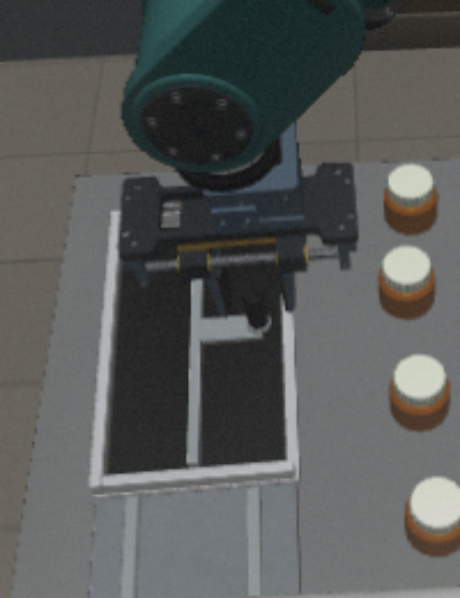

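Fingers straddle the knob at about (257,312) in the crop. I'll close on it, then pull along -tool z.

```bash
python3 -m crank '{"dp":[[0,0,0],[0,0,0],[0,0,0],[0,0,0],[0,0,0]],"roll":[0,0,0,0,0],"grip":[-0.4,-0.7,-1,-1,-1]}' 30
python3 -m crank '{"dp":[[0,0,-0.05],[0,0,-0.1],[0,0,-0.1],[0,0,-0.1],[0,0,-0.1]],"roll":[0,0,0,0,0],"grip":[-1,-1,-1,-1,-1]}'
python3 -m crank '{"dp":[[0,0,-0.1],[0,0,-0.06],[0,0,-0.04],[0,0,-0.04],[0,0,0]],"roll":[0,0,0,0,0],"grip":[-1,-1,-1,-1,-1]}'
```

```text
t: 10.35
ee_pos: [568.1, 7.9, 96.3]
ee_rot: [0.51, -0.51, 0.49, -0.49]
force: [1.1, -0.8, 1.3]
grip_width: 0.18
t: 10.85
ee_pos: [545.1, 7.0, 96.2]
ee_rot: [0.51, -0.51, 0.49, -0.49]
force: [1.7, -0.6, 5.6]
grip_width: 0.183
t: 11.35
ee_pos: [532.8, 6.6, 96.2]
ee_rot: [0.51, -0.51, 0.49, -0.49]
force: [-0.6, -0.2, 7.9]
grip_width: 0.177
```

```bash
python3 -m crank '{"dp":[[0,0,-0.03],[0,0,-0.03],[0,0,-0.03],[0,0,0]],"roll":[0,0,0,0],"grip":[-1,-1,-1,-1]}'
python3 -m crank '{"dp":[[0,0,-0.02],[0,0,-0.02],[0,0,0]],"roll":[0,0,0],"grip":[-1,-1,-1]}'
```

```text
t: 11.75
ee_pos: [528.4, 6.4, 96.2]
ee_rot: [0.51, -0.51, 0.49, -0.49]
force: [0.6, -0.4, 7.1]
grip_width: 0.183
t: 12.05
ee_pos: [526.9, 6.3, 96.2]
ee_rot: [0.51, -0.51, 0.49, -0.49]
force: [3.2, -0.3, 5.9]
grip_width: 0.181
```

```bash
python3 -m crank '{"dp":[[0,0,-0.02],[0,0,-0.02],[0,0,0]],"roll":[0,0,0],"grip":[-1,-1,-1]}'
python3 -m crank '{"dp":[[0,0,-0.02],[0,0,0]],"roll":[0,0],"grip":[-1,-1]}'
```

```text
t: 12.35
ee_pos: [526.8, 6.3, 96.4]
ee_rot: [0.511, -0.509, 0.489, -0.491]
force: [15.8, 0.6, -6.0]
grip_width: 0.176
t: 12.55
ee_pos: [526.8, 6.3, 96.5]
ee_rot: [0.512, -0.508, 0.488, -0.492]
force: [22.1, 1.9, -11.6]
grip_width: 0.18
```

```bash
python3 -m crank '{"dp":[[0,0,0],[0,0,0],[0,0,0],[0,0,0]],"roll":[0,0,0,0],"grip":[-0.7,-0.4,0,0.4]}' 15
python3 -m crank '{"dp":[[0,-0.5,0],[0,-0.6,0],[0,-0.6,0],[0,0,0]],"roll":[0,0,0,0],"grip":[0.4,0.4,0.4,0.4]}'
cat >> h.py <<'E'
def lids():
    T=vision.get_image("top");S=vision.get_image("scene"); o=[]
    for d in(T,S):
        hsv=cv2.cvtColor(d["image"],cv2.COLOR_RGB2HSV); m=(hsv[:,:,1]<60)&(hsv[:,:,2]>150)
        o.append([plane(d,c,54) .round(1) for c,s in blobs(m,120,600) if .6<s[2]/s[3]<1.7])
    for i,n in enumerate(("top","scene")): print(n,[list(map(float,p[:2])) for p in o[i] if 380<p[0]<760 and -250<p[1]<250])
E
python3 - <<'E'
from h import *
lids(); go([427.5,-162,150],.038)
d=vision.get_image("top"); cv2.imwrite("pics/top9.png",d["image"][:,:,::-1])
E
```

```text
t: 12.95
ee_pos: [522.7, 6.2, 95.3]
ee_rot: [-0.51, 0.51, -0.49, 0.489]
force: [-0.2, -0.3, 0.4]
grip_width: 0.418
t: 13.35
ee_pos: [525.1, 6.2, 184.0]
ee_rot: [0.511, -0.509, 0.489, -0.491]
force: [0.2, -1.2, -0.3]
grip_width: 0.695
top [[423.6, 180.6]]
scene [[422.8, -158.7], [436.2, -58.8], [431.3, 62.2], [423.8, 181.1]]
pos [523.3   6.2 180.8] tool mm [ 164.2   30.7 -102.5] scaled [ 3.285  0.615 -2.05 ] roll [np.float64(-3.14), np.float64(0.002)] q6 -0.07 F [ 0.2  0.2 -0.5] w 63.9 t 13.45
after roll 0.002 scaled [ 3.289  0.615 -2.043]
```

View pics/top9.png

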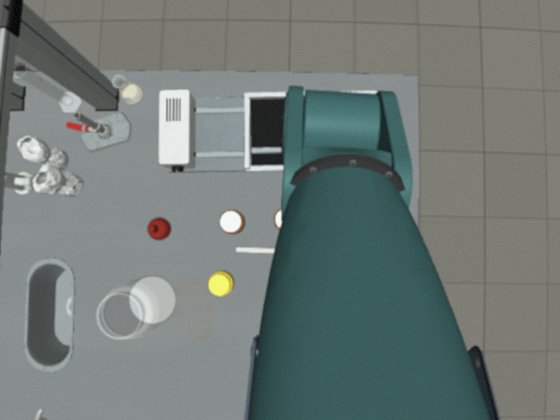

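```bash
python3 -m crank '{"dp":[[0.65,0,-0.4],[0.65,0,-0.4],[0.65,0,-0.4],[0.65,0.1,-0.4],[0.65,0.1,-0.4]],"roll":[0,0,0,0,0],"grip":[0.4,0.4,0.4,0.4,0.4]}'
python3 - <<'E'
from h import *
lids(); go([427.5,-162,60],.038)
d=vision.get_image("scene"); cv2.imwrite("pics/scene10.png",d["image"][:,:,::-1])
E
```

```text
t: 14.0
ee_pos: [428.5, -160.9, 169.4]
ee_rot: [-0.51, 0.51, -0.49, 0.489]
force: [0.8, -0.3, -0.0]
grip_width: 0.703
top [[436.7, -59.5], [432.1, 61.9], [423.6, 180.5], [427.8, -162.3]]
scene [[427.1, -161.5], [436.2, -58.8], [431.1, 62.1], [423.6, 180.9]]
pos [ 427.3 -162.1  168.8] tool mm [1.000e-01 1.088e+02 6.000e-01] scaled [1.000e-03 2.176e+00 1.200e-02] roll [np.float64(-0.001), np.float64(3.141)] q6 -0.45 F [ 1.4  0.5 -0.3] w 63.7 t 14.1
after roll -0.001 scaled [1.000e-03 2.176e+00 1.200e-02]
```

View pics/scene10.png

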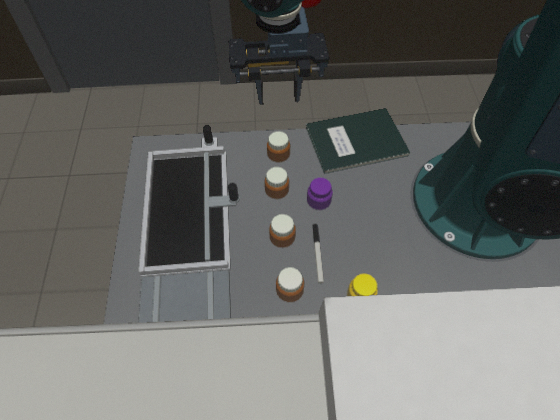

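The picture shows the bar open and the platform out, with jar0 under the gripper at (278,145). I'll descend and grip at 15 N.

```bash
python3 -m crank '{"dp":[[0,0.6,0],[0,0.6,0],[0,0.5,0],[0,0.3,0],[0,0.18,0]],"roll":[0,0,0,0,0],"grip":[0.4,0.4,0.4,0.4,0.4]}'
python3 -m crank '{"dp":[[0,0,0],[0,0,0],[0,0,0],[0,0,0],[0,0,0]],"roll":[0,0,0,0,0],"grip":[0.2,0,-0.2,-0.2,-0.2]}' 15
```

```text
t: 14.65
ee_pos: [429.5, -158.9, 59.9]
ee_rot: [-0.51, 0.51, -0.491, 0.489]
force: [-0.1, -0.0, -0.3]
grip_width: 0.696
t: 15.15
ee_pos: [430.5, -160.3, 62.3]
ee_rot: [0.51, -0.51, 0.49, -0.49]
force: [-0.5, 0.1, 0.1]
grip_width: 0.404
```

Run:
```python
from h import *
go([427.5,-162,60],.038)
d=vision.get_image("scene"); cv2.imwrite("pics/scene11.png",cv2.resize(d["image"][60:220,220:380],None,fx=3.7,fy=3.7)[:,:,::-1])
```

```text
pos [ 430.5 -160.3   62.3] tool mm [ 1.6  2.2 -3.1] scaled [ 0.032  0.045 -0.061] roll [np.float64(-3.14), np.float64(0.002)] q6 -0.45 F [-0.5  0.1  0.1] w 36.7 t 15.15
after roll 0.002 scaled [ 0.032  0.045 -0.061]
```

View pics/scene11.png

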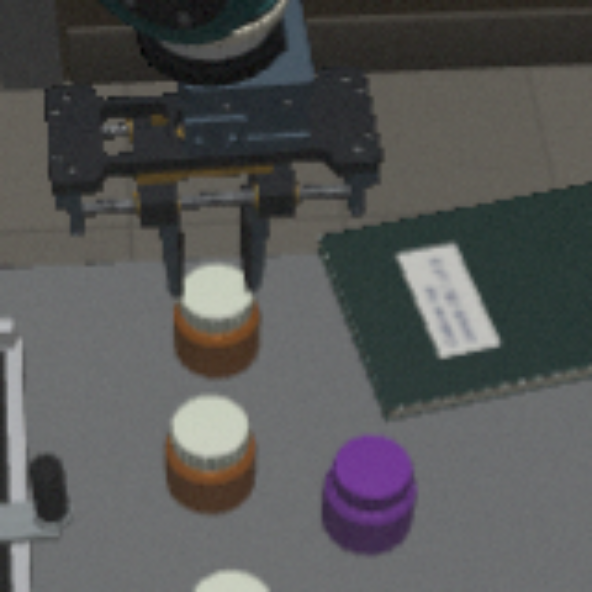

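```bash
python3 -m crank '{"dp":[[0,0,0],[0,0,0],[0,0,0]],"roll":[0,0,0],"grip":[-0.3,-0.4,-0.4]}' 15
python3 - <<'E'
from h import *
go([427.5,-162,60],.038); S=vision.get_image("scene")
for x in(405,450): 
  p=proj(S,[x,-162,41]); print((p-[220,60])*3.7)
d=S; cv2.imwrite("pics/scene12.png",cv2.resize(d["image"][100:180,240:320],None,fx=7,fy=7)[:,:,::-1])
E
```

```text
t: 15.5
ee_pos: [430.2, -160.2, 61.8]
ee_rot: [0.51, -0.51, 0.49, -0.49]
force: [0.5, -0.5, 0.2]
grip_width: 0.301
pos [ 430.2 -160.2   61.8] tool mm [ 1.7  1.8 -2.8] scaled [ 0.034  0.035 -0.055] roll [np.float64(-3.14), np.float64(0.002)] q6 -0.45 F [ 0.5 -0.5  0.2] w 27.4 t 15.5
after roll 0.002 scaled [ 0.034  0.035 -0.055]
[250.62604641 301.93051751]
[177.67617911 305.17764257]
```

View pics/scene12.png

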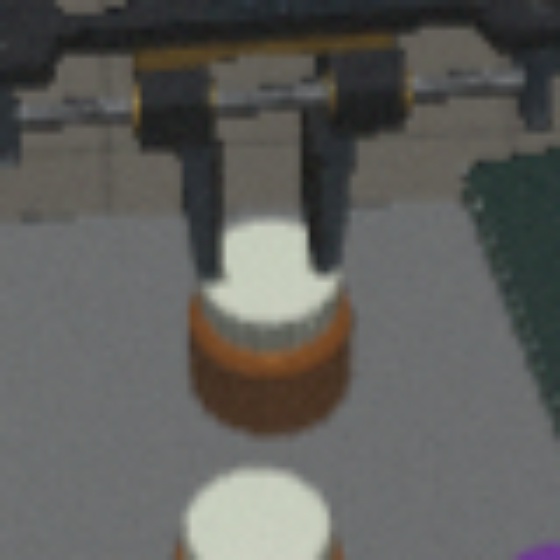

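Run:
```python
from h import *
S=vision.get_image("scene"); p,M,s=tool(); print(p)
for z in(41,48,55,62):
  for dx in(-14,14): 
    for dy in (-16,0,16): print(z,dx,dy,((proj(S,[p[0]+dx,p[1]+dy,z])-[240,100])*7).round(0))
```

```text
[ 430.20311406 -160.17304788   61.73978246]
41 -14 -16 [297. 260.]
41 -14 0 [300. 297.]
41 -14 16 [303. 334.]
41 14 -16 [212. 264.]
41 14 0 [214. 301.]
41 14 16 [216. 338.]
48 -14 -16 [297. 246.]
48 -14 0 [300. 283.]
48 -14 16 [303. 320.]
48 14 -16 [212. 249.]
48 14 0 [214. 286.]
48 14 16 [216. 324.]
55 -14 -16 [297. 231.]
55 -14 0 [300. 268.]
55 -14 16 [303. 306.]
55 14 -16 [211. 235.]
55 14 0 [213. 272.]
55 14 16 [216. 310.]
62 -14 -16 [297. 216.]
62 -14 0 [300. 253.]
62 -14 16 [303. 291.]
62 14 -16 [211. 220.]
62 14 0 [213. 257.]
62 14 16 [215. 295.]
```

Run:
```python
from h import *
S=vision.get_image("scene")
for z in(66,71,80,90):
  for dy in (0,16): print(z,dy,((proj(S,[580+12,-92.5+dy,z])-[100,60])*3).round(0))
```

```text
66 0 [309. 307.]
66 16 [308. 324.]
71 0 [308. 302.]
71 16 [307. 320.]
80 0 [306. 294.]
80 16 [305. 312.]
90 0 [304. 285.]
90 16 [303. 303.]
```

```bash
python3 -m crank '{"dp":[[0,0,-0.05],[0,0,0],[0,0,0],[0,0,0]],"roll":[0,0,0,0],"grip":[0,0.2,0.4,0.4]}' 15
python3 -m crank '{"dp":[[0,0.08,0],[0,0.08,0],[0,0.06,0],[0,0,0]],"roll":[0,0,0,0],"grip":[0.4,0.4,0.4,0.4]}'
python3 - <<'E'
from h import *
go([427.5,-162,48],.038); S=vision.get_image("scene")
d=S; cv2.imwrite("pics/scene13.png",cv2.resize(d["image"][100:180,240:320],None,fx=7,fy=7)[:,:,::-1])
E
```

```text
t: 16.05
ee_pos: [427.7, -160.3, 61.8]
ee_rot: [0.51, -0.51, 0.49, -0.49]
force: [0.1, -0.8, -0.4]
grip_width: 0.611
t: 16.45
ee_pos: [427.4, -160.1, 50.2]
ee_rot: [-0.51, 0.51, -0.49, 0.49]
force: [-0.1, 0.0, 0.1]
grip_width: 0.698
pos [ 427.4 -160.1   50.2] tool mm [1.9 2.2 0.1] scaled [0.038 0.043 0.002] roll [np.float64(-3.14), np.float64(0.002)] q6 -0.45 F [-0.1  0.   0.1] w 63.5 t 16.45
after roll 0.002 scaled [0.038 0.043 0.002]
```

View pics/scene13.png

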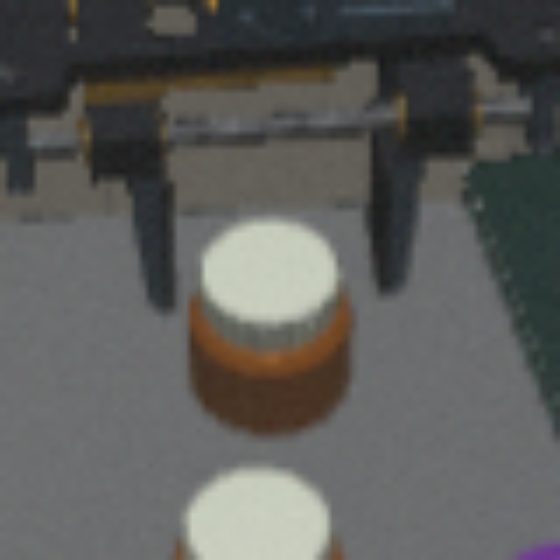

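```bash
python3 -m crank '{"dp":[[0.04,0,0],[0,0,0],[0,0,0],[0,0,0],[0,0,0]],"roll":[0,0,0,0,0],"grip":[0.2,0,-0.1,-0.2,-0.2]}' 15
python3 - <<'E'
from h import *
go([427.5,-162,48],.038); S=vision.get_image("scene")
d=S; cv2.imwrite("pics/scene14.png",cv2.resize(d["image"][100:180,240:320],None,fx=7,fy=7)[:,:,::-1])
E
```

```text
t: 17.0
ee_pos: [427.8, -162.3, 50.8]
ee_rot: [0.51, -0.51, 0.49, -0.49]
force: [0.5, 0.8, 0.7]
grip_width: 0.405
pos [ 427.8 -162.3   50.8] tool mm [-0.3  2.8 -0.3] scaled [-0.006  0.056 -0.005] roll [np.float64(-3.14), np.float64(0.002)] q6 -0.45 F [0.5 0.8 0.7] w 36.8 t 17.0
after roll 0.002 scaled [-0.006  0.056 -0.005]
```

View pics/scene14.png

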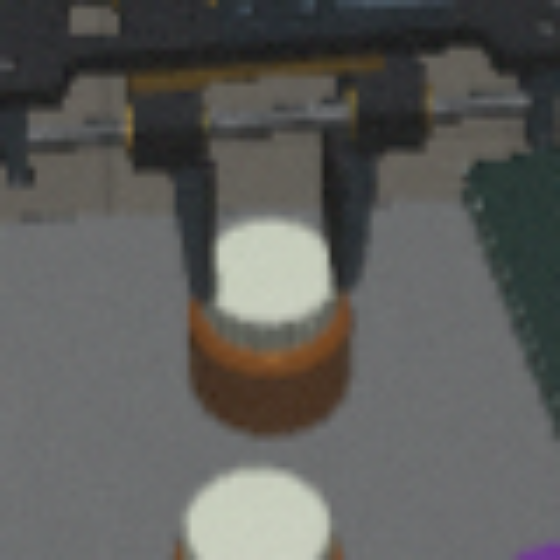

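```bash
python3 -m crank '{"dp":[[0,-0.04,0],[0,0,0],[0,0,0],[0,0,0]],"roll":[0,0,0,0],"grip":[0,0.2,0.4,0.4]}' 15
python3 -m crank '{"dp":[[0,0.08,0],[0,0.08,0],[0,0.08,0],[0,0.08,0],[0,0,0]],"roll":[0,0,0,0,0],"grip":[0.4,0.4,0.4,0.4,0.4]}'
python3 - <<'E'
from h import *
go([427.5,-162,48],.038); S=vision.get_image("scene")
d=S; cv2.imwrite("pics/scene15.png",cv2.resize(d["image"][100:180,240:320],None,fx=7,fy=7)[:,:,::-1])
E
```

```text
t: 17.45
ee_pos: [427.8, -162.3, 52.7]
ee_rot: [0.51, -0.51, 0.49, -0.49]
force: [-0.1, -0.5, -0.3]
grip_width: 0.689
t: 17.95
ee_pos: [427.4, -162.1, 36.1]
ee_rot: [-0.51, 0.51, -0.49, 0.49]
force: [0.5, 0.2, -0.4]
grip_width: 0.699
pos [ 427.4 -162.1   36.1] tool mm [ -0.1 -11.9   0.1] scaled [-0.002 -0.239  0.003] roll [np.float64(-3.14), np.float64(0.002)] q6 -0.45 F [ 0.5  0.2 -0.4] w 63.6 t 17.95
after roll 0.002 scaled [-0.002 -0.239  0.003]
```

View pics/scene15.png

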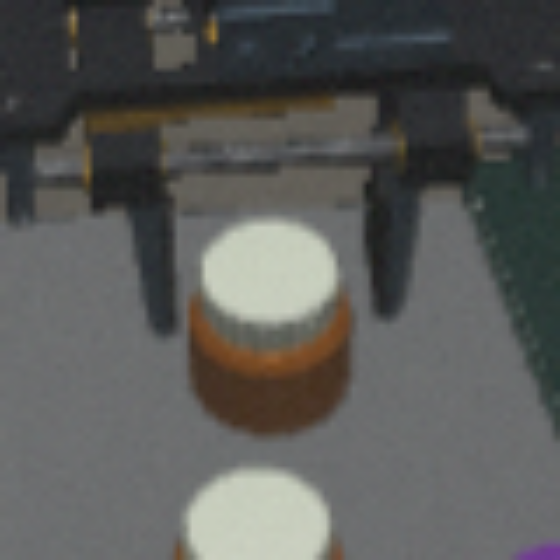

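```bash
python3 -m crank '{"dp":[[0,0,0],[0,0,0],[0,0,0],[0,0,0],[0,0,0]],"roll":[0,0,0,0,0],"grip":[0.2,0,-0.1,-0.2,-0.2]}' 15
```

```text
t: 18.5
ee_pos: [427.9, -162.3, 36.8]
ee_rot: [0.51, -0.51, 0.49, -0.49]
force: [0.0, 0.5, 1.4]
grip_width: 0.488
```

```bash
python3 -m crank '{"dp":[[0,-0.2,0],[0,-0.4,0],[0,-0.6,0],[0,-0.6,0],[0,-0.6,0]],"roll":[0,0,0,0,0],"grip":[-0.2,-0.2,-0.2,-0.2,-0.2]}' 20
python3 - <<'E'
from h import *
go([672.2,-81.3,160],.038); S=vision.get_image("scene")
d=S; cv2.imwrite("pics/scene16.png",cv2.resize(d["image"][0:240,80:360],None,fx=2.5,fy=2.5)[:,:,::-1])
E
```

```text
t: 19.0
ee_pos: [427.3, -162.1, 158.4]
ee_rot: [-0.51, 0.51, -0.49, 0.49]
force: [0.2, 0.2, -1.8]
grip_width: 0.486
pos [ 427.3 -162.1  158.4] tool mm [-70.9  -1.7 247.9] scaled [-1.418 -0.034  4.958] roll [np.float64(-3.14), np.float64(0.002)] q6 -0.45 F [ 0.2  0.2 -1.8] w 44.2 t 19.0
after roll 0.002 scaled [-1.428 -0.034  4.955]
```

View pics/scene16.png

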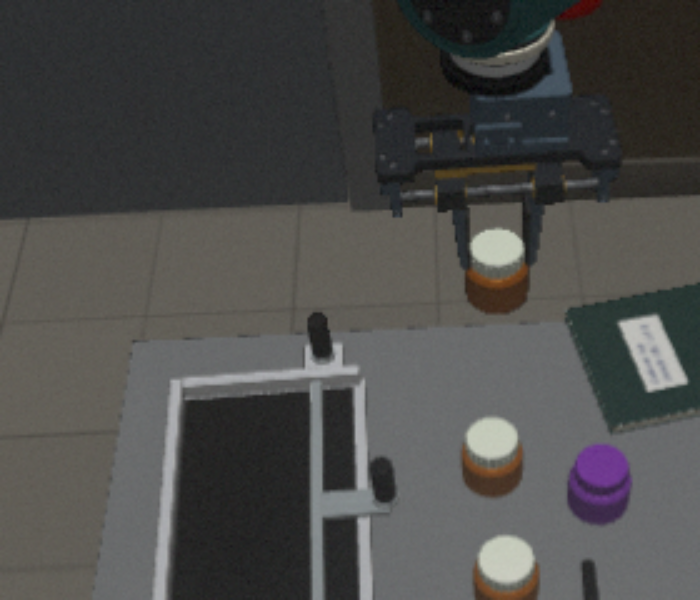

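```bash
python3 -m crank '{"dp":[[-0.06,-0.03,0.2],[-0.13,0,0.45],[-0.17,0,0.6],[-0.17,0,0.6],[-0.17,0,0.6]],"roll":[0,0,0,0,0],"grip":[-0.2,-0.2,-0.2,-0.2,-0.2]}'
python3 -m crank '{"dp":[[-0.17,0,0.6],[-0.17,0,0.6],[-0.17,0,0.6],[-0.13,0,0.45],[-0.08,0,0.25]],"roll":[0,0,0,0,0],"grip":[-0.2,-0.2,-0.2,-0.2,-0.2]}'
python3 -m crank '{"dp":[[-0.0,0,0],[0,0.0,0]],"roll":[0,0],"grip":[-0.2,-0.2]}'
python3 - <<'E'
from h import *
go([672.2,-81.3,87],.038); S=vision.get_image("scene")
E
```

```text
t: 19.55
ee_pos: [549.7, -121.4, 157.1]
ee_rot: [-0.51, 0.51, -0.49, 0.489]
force: [-0.3, -0.2, -2.4]
grip_width: 0.484
t: 20.05
ee_pos: [673.4, -80.3, 156.7]
ee_rot: [-0.51, 0.51, -0.49, 0.489]
force: [-0.2, -0.7, -1.8]
grip_width: 0.482
t: 20.25
ee_pos: [671.3, -81.3, 157.3]
ee_rot: [-0.51, 0.51, -0.49, 0.489]
force: [-0.1, 0.5, -1.8]
grip_width: 0.487
pos [671.3 -81.3 157.3] tool mm [ 0.  70.3  1.1] scaled [1.000e-03 1.406e+00 2.100e-02] roll [np.float64(-3.14), np.float64(-3.139), np.float64(0.002), np.float64(0.003)] q6 -0.2 F [-0.1  0.5 -1.8] w 44.3 t 20.25
after roll 0.002 scaled [1.000e-03 1.406e+00 2.100e-02]
```

```bash
python3 -m crank '{"dp":[[0,0.4,0.02],[0,0.5,0],[0,0.3,0],[0,0.15,0],[0,0,0]],"roll":[0,0,0,0,0],"grip":[-0.2,-0.2,-0.2,-0.2,-0.2]}'
python3 -m crank '{"dp":[[0,0.03,0],[0,0.02,0],[0,0,0]],"roll":[0,0,0],"grip":[-0.2,-0.2,-0.2]}'
```

```text
t: 20.8
ee_pos: [672.5, -81.5, 90.0]
ee_rot: [-0.51, 0.51, -0.49, 0.49]
force: [-0.8, 0.3, -1.7]
grip_width: 0.485
t: 21.1
ee_pos: [673.6, -81.4, 88.9]
ee_rot: [0.51, -0.51, 0.49, -0.49]
force: [-0.2, 0.4, -2.5]
grip_width: 0.487
```

```bash
python3 -m crank '{"dp":[[0,0.03,0],[0,0.02,0],[0,0,0]],"roll":[0,0,0],"grip":[-0.2,-0.2,-0.2]}'
python3 -m crank '{"dp":[[0,0.02,0],[0,0,0]],"roll":[0,0],"grip":[-0.2,-0.2]}'
```

```text
t: 21.4
ee_pos: [673.2, -81.4, 85.6]
ee_rot: [-0.51, 0.51, -0.49, 0.49]
force: [-0.6, 0.7, -1.7]
grip_width: 0.486
t: 21.6
ee_pos: [673.4, -81.4, 84.9]
ee_rot: [0.51, -0.51, 0.49, -0.49]
force: [-0.1, -0.0, -0.0]
grip_width: 0.487
```

```bash
python3 -m crank '{"dp":[[0,0,0],[0,0,0],[0,0,0],[0,-0.3,0],[0,-0.6,0]],"roll":[0,0,0,0,0],"grip":[0.1,0.3,0.4,0.4,0.4]}' 15
python3 -m crank '{"dp":[[0,-0.6,0],[0,0,-0.6],[0.1,0,-0.6],[0.2,0,-0.6],[0.2,0,-0.6]],"roll":[0,0,0,0,0],"grip":[0.4,0.4,0.4,0.4,0.4]}' 15
python3 - <<'E'
from h import *
lids();go([436.4,-59.2,150],.038); S=vision.get_image("scene")
d=S; cv2.imwrite("pics/scene17.png",cv2.resize(d["image"][60:320,80:360],None,fx=2.3,fy=2.3)[:,:,::-1])
E
```

```text
t: 22.1
ee_pos: [672.0, -81.2, 129.1]
ee_rot: [-0.509, 0.511, -0.491, 0.489]
force: [0.1, 0.7, 0.8]
grip_width: 0.699
t: 22.6
ee_pos: [553.4, -111.4, 160.9]
ee_rot: [0.51, -0.51, 0.489, -0.49]
force: [-0.2, 0.1, 0.7]
grip_width: 0.705
top [[432.3, 61.9], [436.9, -59.6], [423.6, 180.6]]
scene [[436.1, -58.8], [431.1, 62.1], [423.6, 181.1]]
pos [ 551.5 -111.8  160.5] tool mm [ -57.1   10.6 -113. ] scaled [-1.142  0.212 -2.26 ] roll [np.float64(-3.141), np.float64(0.001)] q6 -0.28 F [ 0.4  0.8 -0.3] w 63.3 t 22.7
after roll 0.001 scaled [-1.139  0.212 -2.261]
```

View pics/scene17.png

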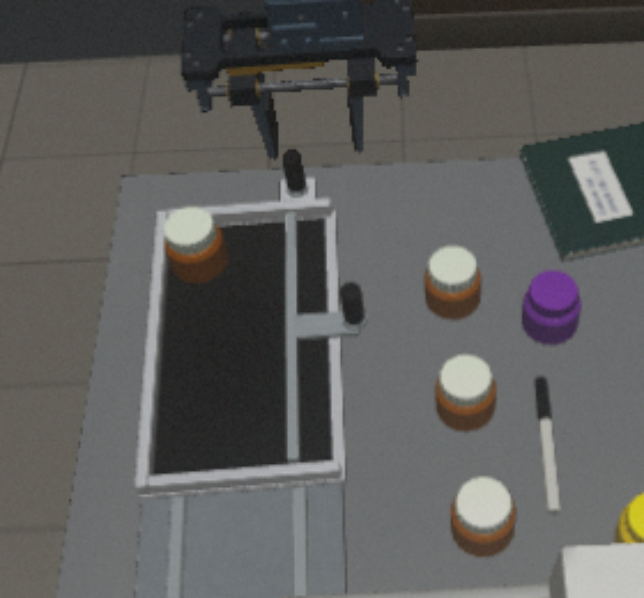

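Jar0 stands on the platform at crop (195,245). Next is jar1.

```bash
python3 -m crank '{"dp":[[-0.2,0,-0.45],[-0.24,0,-0.45],[-0.24,0,-0.45],[-0.24,0,-0.45],[-0.22,0,-0.46]],"roll":[0,0,0,0,0],"grip":[0.4,0.4,0.4,0.4,0.4]}'
python3 -m crank '{"dp":[[0,0.5,0],[0,0.5,0],[0,0.4,0],[0,0,0]],"roll":[0,0,0,0],"grip":[0.4,0.4,0.4,0.4]}'
python3 - <<'E'
from h import *
lids();go([436.5,-59.2,36.5],.038)
E
```

```text
t: 23.25
ee_pos: [439.4, -58.2, 160.5]
ee_rot: [0.51, -0.51, 0.489, -0.49]
force: [0.1, 0.7, 1.1]
grip_width: 0.698
t: 23.65
ee_pos: [438.8, -58.4, 88.5]
ee_rot: [-0.509, 0.51, -0.491, 0.489]
force: [-0.7, 0.6, 1.1]
grip_width: 0.698
top [[432.1, 61.9], [423.6, 180.6]]
scene [[436.1, -58.9], [431.1, 62.3], [423.8, 181.1]]
pos [440.  -58.7  90.4] tool mm [ 0.4 53.9 -3.5] scaled [ 0.008  1.079 -0.07 ] roll [np.float64(-3.14), np.float64(-3.139), np.float64(0.002), np.float64(0.003)] q6 -0.23 F [0.  0.  0.1] w 63.7 t 23.75
after roll 0.002 scaled [ 0.008  1.079 -0.07 ]
```

```bash
python3 -m crank '{"dp":[[0,0.4,-0.07],[0,0.4,0],[0,0.2,0],[0,0.08,0],[0,0,0]],"roll":[0,0,0,0,0],"grip":[0.4,0.4,0.4,0.4,0.4]}'
python3 -m crank '{"dp":[[0,0,0],[0,0,0],[0,0,0],[0,0,0],[0,0,0]],"roll":[0,0,0,0,0],"grip":[0.2,0,-0.1,-0.2,-0.2]}' 15
python3 -m crank '{"dp":[[0,-0.2,0],[0,-0.4,0],[0,-0.6,0],[0,-0.6,0],[0,-0.6,0]],"roll":[0,0,0,0,0],"grip":[-0.2,-0.2,-0.2,-0.2,-0.2]}' 20
python3 - <<'E'
from h import *
go([669.9,-19.4,158],.038)
E
```

```text
t: 24.25
ee_pos: [436.1, -58.9, 36.2]
ee_rot: [0.51, -0.51, 0.49, -0.49]
force: [0.5, -0.3, 0.1]
grip_width: 0.699
t: 24.75
ee_pos: [436.1, -59.0, 36.3]
ee_rot: [0.51, -0.51, 0.49, -0.49]
force: [-1.7, 0.9, 8.5]
grip_width: 0.486
t: 25.25
ee_pos: [435.2, -58.8, 157.5]
ee_rot: [-0.51, 0.51, -0.49, 0.49]
force: [0.3, 0.6, -1.5]
grip_width: 0.484
pos [435.2 -58.8 157.5] tool mm [-30.   -0.6 236.1] scaled [-0.599 -0.011  4.721] roll [np.float64(-3.14), np.float64(0.002)] q6 -0.23 F [ 0.3  0.6 -1.5] w 44.1 t 25.25
after roll 0.002 scaled [-0.609 -0.011  4.72 ]
```

```bash
python3 -m crank '{"dp":[[-0.06,-0.03,0.2],[-0.06,0,0.45],[-0.06,0,0.6],[-0.06,0,0.6],[-0.06,0,0.6]],"roll":[0,0,0,0,0],"grip":[-0.2,-0.2,-0.2,-0.2,-0.2]}'
python3 -m crank '{"dp":[[-0.06,0,0.6],[-0.06,0,0.6],[-0.06,0,0.45],[-0.06,0,0.4],[-0.06,0,0.24]],"roll":[0,0,0,0,0],"grip":[-0.2,-0.2,-0.2,-0.2,-0.2]}'
python3 -m crank '{"dp":[[0,0.4,0],[0,0.5,0],[0,0.3,0],[0,0.1,0],[0,0,0]],"roll":[0,0,0,0,0],"grip":[-0.2,-0.2,-0.2,-0.2,-0.2]}'
python3 - <<'E'
from h import *
go([669.9,-19.4,84.5],.038)
E
```

```text
t: 25.75
ee_pos: [558.4, -38.5, 156.7]
ee_rot: [-0.51, 0.51, -0.49, 0.49]
force: [0.2, -0.1, -1.0]
grip_width: 0.485
t: 26.25
ee_pos: [672.3, -19.0, 156.5]
ee_rot: [-0.51, 0.51, -0.49, 0.49]
force: [-0.6, -1.4, -1.3]
grip_width: 0.483
t: 26.75
ee_pos: [670.9, -19.4, 91.8]
ee_rot: [-0.51, 0.51, -0.49, 0.49]
force: [0.1, -0.2, -0.6]
grip_width: 0.485
pos [670.9 -19.4  91.8] tool mm [-0.   7.3 -1. ] scaled [-0.001  0.146 -0.019] roll [np.float64(-3.14), np.float64(0.002)] q6 -0.1 F [ 0.1 -0.2 -0.6] w 44.2 t 26.75
after roll 0.002 scaled [-0.     0.146 -0.019]
```

```bash
python3 -m crank '{"dp":[[0,0.05,0],[0,0.04,0],[0,0.02,0],[0,0.02,0],[0,0,0]],"roll":[0,0,0,0,0],"grip":[-0.2,-0.2,-0.2,-0.2,-0.2]}'
python3 -m crank '{"dp":[[0,0.01,0],[0,0,0],[0,0,0]],"roll":[0,0,0],"grip":[-0.2,-0.2,-0.2]}'
```

```text
t: 27.25
ee_pos: [671.3, -19.4, 85.8]
ee_rot: [0.51, -0.51, 0.49, -0.49]
force: [-0.5, 0.8, -1.6]
grip_width: 0.485
t: 27.55
ee_pos: [671.3, -19.4, 85.3]
ee_rot: [0.51, -0.51, 0.49, -0.49]
force: [-0.1, 0.7, -0.8]
grip_width: 0.482
```

```bash
python3 -m crank '{"dp":[[0,0.02,0],[0,0,0]],"roll":[0,0],"grip":[-0.2,-0.2]}'
python3 -m crank '{"dp":[[0,0,0],[0,0,0],[0,0,0],[0,-0.3,0],[0,-0.6,0]],"roll":[0,0,0,0,0],"grip":[0.1,0.3,0.4,0.4,0.4]}' 15
python3 -m crank '{"dp":[[0,-0.6,0],[0,0,-0.6],[0.0,0,-0.6],[0,0,-0.6],[0,0,-0.6]],"roll":[0,0,0,0,0],"grip":[0.4,0.4,0.4,0.4,0.4]}' 15
python3 - <<'E'
from h import *
lids();go([431.4,62,150],.038); S=vision.get_image("scene")
d=S; cv2.imwrite("pics/scene18.png",cv2.resize(d["image"][60:320,80:360],None,fx=2.3,fy=2.3)[:,:,::-1])
E
```

```text
t: 27.75
ee_pos: [671.4, -19.4, 84.3]
ee_rot: [0.51, -0.51, 0.49, -0.49]
force: [-0.2, 0.5, 1.1]
grip_width: 0.483
t: 28.25
ee_pos: [670.0, -19.4, 128.6]
ee_rot: [-0.509, 0.511, -0.491, 0.489]
force: [0.1, 0.7, 0.3]
grip_width: 0.699
t: 28.75
ee_pos: [550.4, -24.2, 160.3]
ee_rot: [0.51, -0.51, 0.49, -0.49]
force: [0.4, 0.4, 0.4]
grip_width: 0.701
top [[432.3, 62.0], [423.7, 180.7]]
scene [[578.1, -149.2], [431.1, 62.2], [423.7, 181.1]]
pos [548.4 -24.2 159.9] tool mm [ -90.8   10.  -113.4] scaled [-1.816  0.201 -2.269] roll [np.float64(-3.14), np.float64(0.002)] q6 -0.13 F [ 0.1 -0.6  0.1] w 63.2 t 28.85
after roll 0.002 scaled [-1.811  0.201 -2.273]
```

View pics/scene18.png

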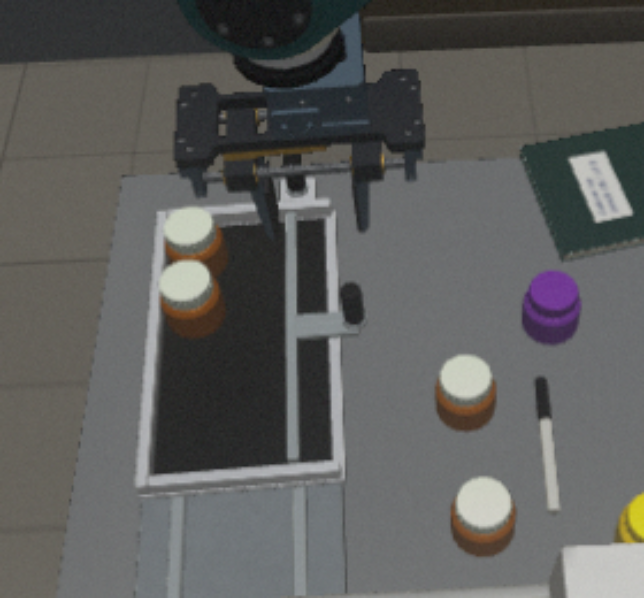

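Two jars are in and upright. Next is jar2 at (431.5,62).

```bash
python3 -m crank '{"dp":[[-0.36,0,-0.45],[-0.36,0,-0.45],[-0.36,0,-0.45],[-0.36,0,-0.45],[-0.36,0,-0.46]],"roll":[0,0,0,0,0],"grip":[0.4,0.4,0.4,0.4,0.4]}'
python3 -m crank '{"dp":[[0,0.5,0],[0,0.5,0],[0,0.4,0],[0,0,0]],"roll":[0,0,0,0],"grip":[0.4,0.4,0.4,0.4]}'
python3 - <<'E'
from h import *
lids();go([431.5,62,37.2],.038)
E
```

```text
t: 29.4
ee_pos: [435.2, 61.9, 160.1]
ee_rot: [0.51, -0.509, 0.49, -0.49]
force: [0.2, 1.1, 0.3]
grip_width: 0.702
t: 29.8
ee_pos: [434.5, 61.3, 88.0]
ee_rot: [-0.509, 0.511, -0.49, 0.489]
force: [0.5, -1.2, 1.0]
grip_width: 0.7
top [[423.8, 182.0]]
scene [[431.3, 62.3], [423.7, 181.1]]
pos [435.7  61.3  89.9] tool mm [-0.9 52.7 -4.2] scaled [-0.018  1.054 -0.084] roll [np.float64(-3.14), np.float64(0.002)] q6 0.05 F [0.4 0.3 0.2] w 63.9 t 29.9
after roll 0.002 scaled [-0.018  1.054 -0.084]
```

```bash
python3 -m crank '{"dp":[[-0.02,0.4,-0.08],[0,0.4,0],[0,0.2,0],[0,0.05,0],[0,0,0]],"roll":[0,0,0,0,0],"grip":[0.4,0.4,0.4,0.4,0.4]}'
python3 -m crank '{"dp":[[0,0,0],[0,0,0],[0,0,0],[0,0,0],[0,0,0]],"roll":[0,0,0,0,0],"grip":[0.2,0,-0.1,-0.2,-0.2]}' 15
python3 -m crank '{"dp":[[0,-0.2,0],[0,-0.4,0],[0,-0.6,0],[0,-0.6,0],[0,-0.6,0]],"roll":[0,0,0,0,0],"grip":[-0.2,-0.2,-0.2,-0.2,-0.2]}' 20
python3 - <<'E'
from h import *
go([667.5,42.6,158],.038)
E
```

```text
t: 30.4
ee_pos: [431.4, 62.1, 37.3]
ee_rot: [0.51, -0.51, 0.49, -0.49]
force: [0.2, 0.1, 0.2]
grip_width: 0.697
t: 30.9
ee_pos: [431.3, 62.1, 37.2]
ee_rot: [0.51, -0.51, 0.49, -0.49]
force: [-0.9, -0.6, 7.7]
grip_width: 0.488
t: 31.4
ee_pos: [430.3, 62.0, 158.4]
ee_rot: [-0.51, 0.51, -0.49, 0.49]
force: [1.3, -0.4, -2.1]
grip_width: 0.482
pos [430.3  62.  158.4] tool mm [ 28.8   0.3 236.3] scaled [0.577 0.005 4.725] roll [np.float64(-3.14), np.float64(0.002)] q6 0.05 F [ 1.3 -0.4 -2.1] w 43.9 t 31.4
after roll 0.002 scaled [0.567 0.005 4.727]
```

```bash
python3 -m crank '{"dp":[[0.06,-0.02,0.2],[0.06,0,0.45],[0.06,0,0.6],[0.06,0,0.6],[0.06,0,0.6]],"roll":[0,0,0,0,0],"grip":[-0.2,-0.2,-0.2,-0.2,-0.2]}'
python3 -m crank '{"dp":[[0.06,0,0.6],[0.06,0,0.6],[0.06,0,0.45],[0.05,0,0.4],[0.05,0,0.22]],"roll":[0,0,0,0,0],"grip":[-0.2,-0.2,-0.2,-0.2,-0.2]}'
python3 -m crank '{"dp":[[0,0.4,0],[0,0.5,0],[0,0.3,0],[0,0.1,0],[0,0,0]],"roll":[0,0,0,0,0],"grip":[-0.2,-0.2,-0.2,-0.2,-0.2]}'
python3 - <<'E'
from h import *
go([667.5,42.6,85.2],.038)
E
```

```text
t: 31.9
ee_pos: [554.7, 51.7, 156.9]
ee_rot: [-0.51, 0.51, -0.49, 0.49]
force: [0.7, 0.3, -1.9]
grip_width: 0.485
t: 32.4
ee_pos: [668.8, 42.2, 156.6]
ee_rot: [-0.51, 0.51, -0.49, 0.49]
force: [-0.6, -0.7, -2.0]
grip_width: 0.483
t: 32.9
ee_pos: [667.3, 42.5, 92.2]
ee_rot: [-0.51, 0.51, -0.49, 0.49]
force: [0.1, -0.4, -2.2]
grip_width: 0.486
pos [667.3  42.5  92.2] tool mm [-0.1  7.   0.2] scaled [-0.002  0.14   0.003] roll [np.float64(-3.14), np.float64(0.002)] q6 -0.01 F [ 0.1 -0.4 -2.2] w 44.2 t 32.9
after roll 0.002 scaled [-0.002  0.14   0.003]
```

```bash
python3 -m crank '{"dp":[[0,0.05,0],[0,0.04,0],[0,0.03,0],[0,0.02,0],[0,0,0]],"roll":[0,0,0,0,0],"grip":[-0.2,-0.2,-0.2,-0.2,-0.2]}'
python3 -m crank '{"dp":[[0,0.01,0],[0,0,0],[0,0,0]],"roll":[0,0,0],"grip":[-0.2,-0.2,-0.2]}'
```

```text
t: 33.4
ee_pos: [667.8, 42.5, 85.8]
ee_rot: [0.51, -0.51, 0.49, -0.49]
force: [-0.6, 0.0, -2.7]
grip_width: 0.484
t: 33.7
ee_pos: [667.9, 42.5, 85.3]
ee_rot: [0.51, -0.51, 0.49, -0.49]
force: [-0.6, 0.5, -1.3]
grip_width: 0.48
```

```bash
python3 -m crank '{"dp":[[0,0.01,0],[0,0,0]],"roll":[0,0],"grip":[-0.2,-0.2]}'
python3 -m crank '{"dp":[[0,0,0],[0,0,0],[0,0,0],[0,-0.3,0],[0,-0.6,0]],"roll":[0,0,0,0,0],"grip":[0.1,0.3,0.4,0.4,0.4]}' 15
python3 -m crank '{"dp":[[0,-0.6,0],[0,0,-0.6],[-0.2,0,-0.6],[-0.4,0,-0.6],[-0.4,0,-0.6]],"roll":[0,0,0,0,0],"grip":[0.4,0.4,0.4,0.4,0.4]}' 15
python3 - <<'E'
from h import *
lids();go([423.7,180.8,150],.038); S=vision.get_image("scene")
d=S; cv2.imwrite("pics/scene19.png",cv2.resize(d["image"][60:320,80:360],None,fx=2.3,fy=2.3)[:,:,::-1])
E
```

```text
t: 33.9
ee_pos: [667.9, 42.5, 85.3]
ee_rot: [0.51, -0.51, 0.49, -0.49]
force: [-3.0, -1.1, 5.0]
grip_width: 0.482
t: 34.4
ee_pos: [666.5, 42.4, 129.0]
ee_rot: [-0.509, 0.511, -0.491, 0.489]
force: [-0.0, 0.7, -0.7]
grip_width: 0.697
t: 34.9
ee_pos: [544.9, 87.9, 160.8]
ee_rot: [0.51, -0.509, 0.49, -0.49]
force: [0.2, 0.6, -0.2]
grip_width: 0.701
top [[429.0, -133.2]]
scene [[423.8, 181.2]]
pos [542.8  89.  160.4] tool mm [ -96.7   10.5 -115.2] scaled [-1.934  0.211 -2.304] roll [np.float64(-3.138), np.float64(0.003)] q6 0.08 F [ 0.4 -0.7 -0.3] w 63.8 t 35.0
after roll 0.003 scaled [-1.927  0.211 -2.309]
```

View pics/scene19.png

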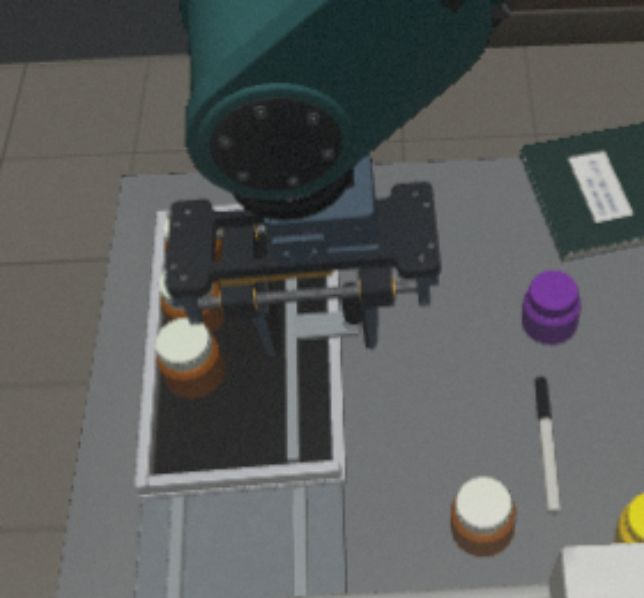

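Three jars are in. Last is jar3.

```bash
python3 -m crank '{"dp":[[-0.38,0,-0.46],[-0.38,0,-0.46],[-0.38,0,-0.46],[-0.38,0,-0.46],[-0.4,0,-0.46]],"roll":[0,0,0,0,0],"grip":[0.4,0.4,0.4,0.4,0.4]}'
python3 -m crank '{"dp":[[0,0.5,0],[0,0.5,0],[0,0.4,0],[0,0,0]],"roll":[0,0,0,0],"grip":[0.4,0.4,0.4,0.4]}'
python3 - <<'E'
from h import *
lids();go([423.8,180.9,37.4],.038)
E
```

```text
t: 35.55
ee_pos: [427.3, 179.5, 160.6]
ee_rot: [0.51, -0.509, 0.49, -0.49]
force: [0.6, -0.3, 1.2]
grip_width: 0.698
t: 35.95
ee_pos: [426.8, 178.5, 88.4]
ee_rot: [-0.509, 0.511, -0.49, 0.49]
force: [-0.9, -0.2, -0.2]
grip_width: 0.701
top []
scene [[423.8, 181.1]]
pos [427.9 179.   90.4] tool mm [-2.1 53.  -4.1] scaled [-0.041  1.06  -0.081] roll [np.float64(-3.14), np.float64(0.002)] q6 0.31 F [ 0.1 -0.3  0.1] w 63.6 t 36.05
after roll 0.002 scaled [-0.041  1.06  -0.081]
```

```bash
python3 -m crank '{"dp":[[-0.04,0.4,-0.08],[0,0.4,0],[0,0.2,0],[0,0.05,0],[0,0,0]],"roll":[0,0,0,0,0],"grip":[0.4,0.4,0.4,0.4,0.4]}'
python3 -m crank '{"dp":[[0,0,0],[0,0,0],[0,0,0],[0,0,0],[0,0,0]],"roll":[0,0,0,0,0],"grip":[0.2,0,-0.1,-0.2,-0.2]}' 15
python3 -m crank '{"dp":[[0,-0.2,0],[0,-0.4,0],[0,-0.6,0],[0,-0.6,0],[0,-0.6,0]],"roll":[0,0,0,0,0],"grip":[-0.2,-0.2,-0.2,-0.2,-0.2]}' 20
python3 - <<'E'
from h import *
go([665.1,104.5,158],.038)
E
```

```text
t: 36.55
ee_pos: [423.6, 180.9, 37.8]
ee_rot: [0.51, -0.51, 0.49, -0.49]
force: [0.3, -0.1, -0.1]
grip_width: 0.702
t: 37.05
ee_pos: [423.5, 181.0, 37.8]
ee_rot: [0.51, -0.51, 0.49, -0.49]
force: [-1.6, 0.3, 7.8]
grip_width: 0.484
t: 37.55
ee_pos: [422.6, 180.7, 158.9]
ee_rot: [-0.51, 0.51, -0.49, 0.49]
force: [0.4, 0.5, -2.2]
grip_width: 0.484
pos [422.6 180.7 158.9] tool mm [ 85.8   0.8 239.3] scaled [1.716 0.017 4.785] roll [np.float64(-3.14), np.float64(0.002)] q6 0.31 F [ 0.4  0.5 -2.2] w 44.1 t 37.55
after roll 0.002 scaled [1.707 0.017 4.789]
```

```bash
python3 -m crank '{"dp":[[0.08,-0.02,0.2],[0.18,0,0.45],[0.2,0,0.6],[0.2,0,0.6],[0.2,0,0.6]],"roll":[0,0,0,0,0],"grip":[-0.2,-0.2,-0.2,-0.2,-0.2]}'
python3 -m crank '{"dp":[[0.2,0,0.6],[0.2,0,0.6],[0.2,0,0.45],[0.15,0,0.4],[0.1,0,0.28]],"roll":[0,0,0,0,0],"grip":[-0.2,-0.2,-0.2,-0.2,-0.2]}'
python3 -m crank '{"dp":[[0,0.4,0],[0,0.5,0],[0,0.3,0],[0,0.1,0],[0,0,0]],"roll":[0,0,0,0,0],"grip":[-0.2,-0.2,-0.2,-0.2,-0.2]}'
python3 - <<'E'
from h import *
go([665.1,104.5,85.8],.038)
E
```

```text
t: 38.05
ee_pos: [548.1, 142.0, 157.7]
ee_rot: [-0.51, 0.51, -0.49, 0.49]
force: [1.1, 0.3, -0.9]
grip_width: 0.482
t: 38.55
ee_pos: [666.2, 104.1, 157.4]
ee_rot: [-0.509, 0.51, -0.49, 0.49]
force: [-0.4, 1.8, -1.9]
grip_width: 0.484
t: 39.05
ee_pos: [664.9, 104.9, 92.7]
ee_rot: [-0.51, 0.51, -0.49, 0.49]
force: [0.7, 0.5, -1.1]
grip_width: 0.484
pos [664.9 104.9  92.7] tool mm [0.4 6.9 0.2] scaled [0.009 0.138 0.004] roll [np.float64(-3.14), np.float64(0.002)] q6 0.08 F [ 0.7  0.5 -1.1] w 44.0 t 39.05
after roll 0.002 scaled [0.009 0.138 0.004]
```

```bash
python3 -m crank '{"dp":[[0,0.05,0],[0,0.04,0],[0,0.03,0],[0,0.02,0],[0,0,0]],"roll":[0,0,0,0,0],"grip":[-0.2,-0.2,-0.2,-0.2,-0.2]}'
python3 -m crank '{"dp":[[0,0.01,0],[0,0,0],[0,0,0]],"roll":[0,0,0],"grip":[-0.2,-0.2,-0.2]}'
```

```text
t: 39.55
ee_pos: [665.3, 105.0, 86.3]
ee_rot: [0.51, -0.51, 0.49, -0.49]
force: [-0.3, 0.8, -1.8]
grip_width: 0.482
t: 39.85
ee_pos: [665.4, 104.9, 85.9]
ee_rot: [0.51, -0.51, 0.49, -0.49]
force: [-0.1, -0.3, 0.4]
grip_width: 0.484
```

```bash
python3 -m crank '{"dp":[[0,0,0],[0,0,0],[0,0,0],[0,-0.3,0],[0,-0.6,0]],"roll":[0,0,0,0,0],"grip":[0.1,0.3,0.4,0.4,0.4]}' 15
python3 -m crank '{"dp":[[0,-0.6,0],[0.2,-0.2,-0.4],[0.6,0,-0.6],[0.8,0,-0.4],[0.8,0,-0.4]],"roll":[0,0,0,0,0],"grip":[0.4,0.4,0.4,0.2,0]}' 15
python3 -m crank '{"dp":[[0.9,0,0],[0.9,0,0],[0.9,0,0],[0.9,0,0],[0.9,0,0]],"roll":[0,0,0,0,0],"grip":[0,0,0,0,0]}' 15
python3 -m crank '{"dp":[[0.8,0,0],[0.8,0,0],[0,0,0]],"roll":[0,0,0],"grip":[0,0,0]}' 15
python3 - <<'E'
from h import *
S=vision.get_image("scene");T=vision.get_image("top")
cv2.imwrite("pics/scene20.png",cv2.resize(S["image"][60:320,80:360],None,fx=2.3,fy=2.3)[:,:,::-1])
cv2.imwrite("pics/top20.png",cv2.resize(T["image"][60:320,130:410],None,fx=2.3,fy=2.3)[:,:,::-1])
E
```

```text
t: 40.35
ee_pos: [664.0, 104.8, 130.1]
ee_rot: [-0.509, 0.511, -0.491, 0.489]
force: [0.4, 0.2, 0.3]
grip_width: 0.699
t: 40.85
ee_pos: [579.4, -19.4, 172.1]
ee_rot: [0.51, -0.51, 0.489, -0.49]
force: [1.1, -0.3, -0.1]
grip_width: 0.554
t: 41.35
ee_pos: [589.2, -245.4, 172.1]
ee_rot: [0.51, -0.51, 0.49, -0.49]
force: [1.3, 0.9, -0.2]
grip_width: 0.499
t: 41.65
ee_pos: [592.6, -327.6, 172.2]
ee_rot: [0.509, -0.509, 0.49, -0.491]
force: [-0.4, 0.5, -0.3]
grip_width: 0.5
```

View pics/scene20.png

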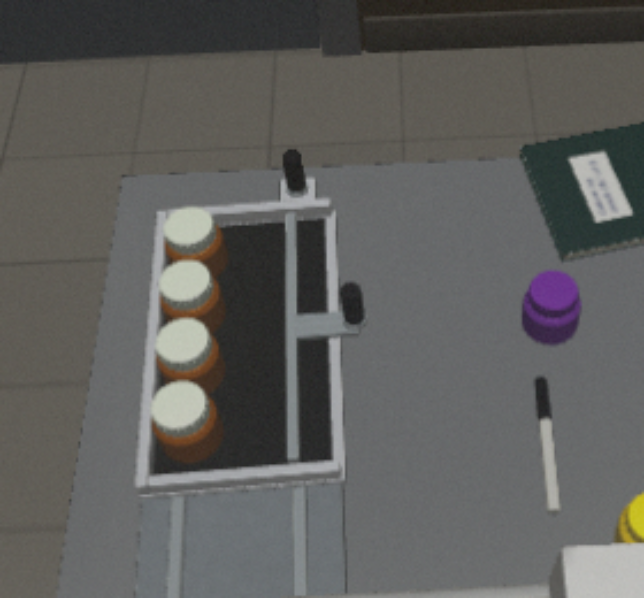

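View pics/top20.png

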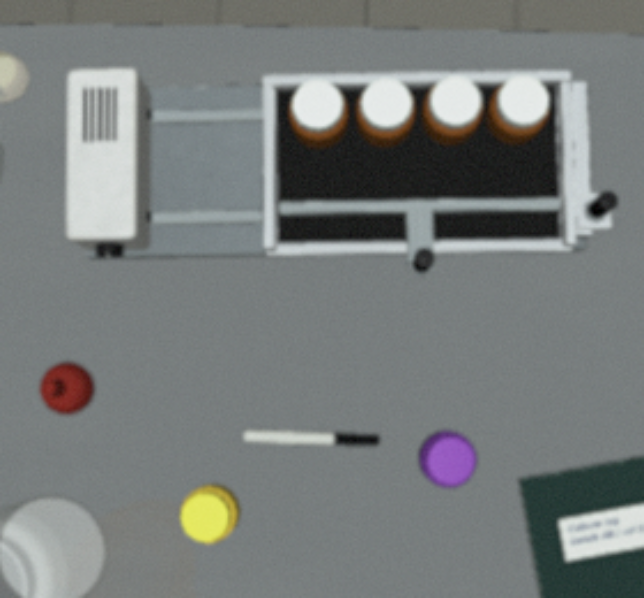

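Run:
```python
from h import *
T=vision.get_image("top");S=vision.get_image("scene")
y=.038; R=np.array([[np.cos(y),-np.sin(y)],[np.sin(y),np.cos(y)]]); c0=np.array([626.7,10.])
for d in(T,S):
    hsv=cv2.cvtColor(d["image"],cv2.COLOR_RGB2HSV); m=(hsv[:,:,1]<60)&(hsv[:,:,2]>180)
    for c,s in blobs(m,120,700):
        p=plane(d,c,102); l=R.T@(p[:2]-c0)
        if abs(l[1])<150 and abs(l[0])<100 : print(l.round(1),s)
k=plane(T,(130+423/2.3,60+258/2.3),111); print("knob",k)
go([526.8,6.3,160],.038)
```

```text
[-89.8 -65.9] [318 165  58   4 210]
[-90.   75.3] [250 166  57   5 198]
[ 42.5 -92.6] [151 150  21  16 247]
[ 42.6 -31. ] [149 174  22  16 274]
[41.5 31.6] [148 199  22  18 308]
[41.2 93.8] [146 227  23  19 342]
knob [524.68094552   7.14929876 111.        ]
pos [ 592.3 -322.6  171.2] tool mm [-331.3   11.3  -52.2] scaled [-6.625  0.225 -1.044] roll [np.float64(-3.139), np.float64(0.003)] q6 -0.57 F [ 0.1 -0.6 -0.3] w 46.0 t 41.85
after roll 0.003 scaled [-6.622  0.225 -1.064]
```

```bash
python3 -m crank '{"dp":[[-0.6,0,-0.1],[-0.8,0,-0.12],[-0.8,0,-0.12],[-0.8,0,-0.12],[-0.8,0,-0.12]],"roll":[0,0,0,0,0],"grip":[0,0,0,0,0]}'
python3 -m crank '{"dp":[[-0.8,0,-0.12],[-0.8,0,-0.12],[-0.7,0,-0.12],[-0.5,0.2,-0.1],[0,0,0]],"roll":[0,0,0,0,0],"grip":[0,0,0,0,0]}'
python3 - <<'E'
from h import *
go([526.8,6.3,82],.038)
E
```

```text
t: 42.35
ee_pos: [555.0, -132.0, 171.1]
ee_rot: [0.51, -0.51, 0.49, -0.49]
force: [0.1, -0.3, 0.5]
grip_width: 0.499
t: 42.85
ee_pos: [525.4, 7.6, 160.2]
ee_rot: [-0.511, 0.511, -0.489, 0.488]
force: [-0.7, 0.5, 0.6]
grip_width: 0.501
pos [525.4   7.6 160.2] tool mm [ 1.4 78.2  1.5] scaled [0.027 1.563 0.03 ] roll [np.float64(-3.135), np.float64(0.006)] q6 -0.07 F [-0.7  0.5  0.6] w 45.6 t 42.85
after roll 0.006 scaled [0.027 1.563 0.03 ]
```

```bash
python3 -m crank '{"dp":[[0.02,0.4,0.03],[0,0.4,0],[0,0.4,0],[0,0.25,0],[0,0.1,0]],"roll":[0.003,0,0,0,0],"grip":[0,0,0,0,0]}'
python3 -m crank '{"dp":[[0,0,0],[0,0,0],[0,0,0],[0,0,0],[0,0,0]],"roll":[0,0,0,0,0],"grip":[-0.4,-0.7,-1,-1,-1]}' 30
python3 -m crank '{"dp":[[0,0,0.05],[0,0,0.1],[0,0,0.1],[0,0,0.1],[0,0,0.1]],"roll":[0,0,0,0,0],"grip":[-1,-1,-1,-1,-1]}'
```

```text
t: 43.35
ee_pos: [528.2, 3.5, 82.5]
ee_rot: [-0.508, 0.509, -0.492, 0.491]
force: [-0.0, -0.2, -0.1]
grip_width: 0.497
t: 43.85
ee_pos: [529.1, 3.3, 83.8]
ee_rot: [0.509, -0.508, 0.491, -0.492]
force: [-1.7, -0.1, 6.1]
grip_width: 0.19
t: 44.35
ee_pos: [551.7, 4.2, 83.8]
ee_rot: [0.509, -0.508, 0.491, -0.492]
force: [-2.0, 0.5, 6.4]
grip_width: 0.187
```

```bash
python3 -m crank '{"dp":[[0,0,0.1],[0,0,0.08],[0,0,0.06],[0,0,0.04],[0,0,0]],"roll":[0,0,0,0,0],"grip":[-1,-1,-1,-1,-1]}'
python3 -m crank '{"dp":[[0,0,0.04],[0,0,0.03],[0,0,0.03],[0,0,0]],"roll":[0,0,0,0],"grip":[-1,-1,-1,-1]}'
```

```text
t: 44.85
ee_pos: [566.0, 4.8, 83.8]
ee_rot: [0.509, -0.508, 0.491, -0.492]
force: [0.8, 2.1, 4.8]
grip_width: 0.189
t: 45.25
ee_pos: [570.8, 4.9, 83.8]
ee_rot: [0.509, -0.508, 0.491, -0.492]
force: [1.3, 2.5, 6.1]
grip_width: 0.188
```

```bash
python3 -m crank '{"dp":[[0,0,0.03],[0,0,0.03],[0,0,0.02],[0,0,0]],"roll":[0,0,0,0],"grip":[-1,-1,-1,-1]}'
python3 -m crank '{"dp":[[0,0,0.02],[0,0,0.02],[0,0,0]],"roll":[0,0,0],"grip":[-1,-1,-1]}'
```

```text
t: 45.65
ee_pos: [574.7, 5.1, 83.8]
ee_rot: [0.509, -0.508, 0.491, -0.492]
force: [-0.1, 2.5, 6.3]
grip_width: 0.188
t: 45.95
ee_pos: [576.7, 5.2, 83.8]
ee_rot: [0.509, -0.508, 0.491, -0.492]
force: [-0.6, 2.3, 7.4]
grip_width: 0.186
```

```bash
python3 -m crank '{"dp":[[0,0,0.02],[0,0,0.02],[0,0,0]],"roll":[0,0,0],"grip":[-1,-1,-1]}'
python3 -m crank '{"dp":[[0,0,0.02],[0,0,0]],"roll":[0,0],"grip":[-1,-1]}'
```

```text
t: 46.25
ee_pos: [577.1, 5.2, 83.7]
ee_rot: [-0.508, 0.509, -0.492, 0.491]
force: [-11.8, 1.7, 17.3]
grip_width: 0.188
t: 46.45
ee_pos: [577.1, 5.2, 83.6]
ee_rot: [-0.507, 0.51, -0.493, 0.49]
force: [-18.2, 1.7, 24.0]
grip_width: 0.185
```

```bash
python3 -m crank '{"dp":[[0,0,0],[0,0,0],[0,0,0],[0,-0.3,0],[0,-0.6,0]],"roll":[0,0,0,0,0],"grip":[-0.7,-0.3,0,0,0]}' 20
python3 -m crank '{"dp":[[0.3,-0.6,0],[0.8,0,0],[0.8,0,0],[0.8,0,0],[0.8,0,0]],"roll":[0,0,0,0,0],"grip":[0,0,0,0,0]}'
python3 -m crank '{"dp":[[0.8,0,0],[0.8,0,0],[0.7,0,0],[0,0,0]],"roll":[0,0,0,0],"grip":[0,0,0,0]}'
python3 - <<'E'
from h import *
S=vision.get_image("scene");T=vision.get_image("top")
cv2.imwrite("pics/scene21.png",cv2.resize(S["image"][60:320,80:360],None,fx=2.3,fy=2.3)[:,:,::-1])
cv2.imwrite("pics/top21.png",cv2.resize(T["image"][70:190,140:410],None,fx=2.9,fy=2.9)[:,:,::-1])
go([582,-157,150],.038)
E
```

```text
t: 46.95
ee_pos: [578.0, 5.1, 127.8]
ee_rot: [-0.508, 0.509, -0.492, 0.491]
force: [0.6, -0.4, 0.6]
grip_width: 0.492
t: 47.45
ee_pos: [585.4, -171.5, 159.6]
ee_rot: [0.509, -0.508, 0.491, -0.492]
force: [1.1, 0.5, -0.1]
grip_width: 0.5
t: 47.85
ee_pos: [589.4, -288.6, 159.6]
ee_rot: [0.508, -0.508, 0.491, -0.493]
force: [-0.9, -0.4, -0.0]
grip_width: 0.502
pos [ 589.  -285.3  158.9] tool mm [-128.4    8.9   -2.8] scaled [-2.569  0.179 -0.057] roll [np.float64(-0.005), np.float64(3.136)] q6 -0.52 F [-0.   0.3 -0.5] w 45.6 t 47.95
after roll -0.005 scaled [-2.569  0.179 -0.044]
```

View pics/scene21.png

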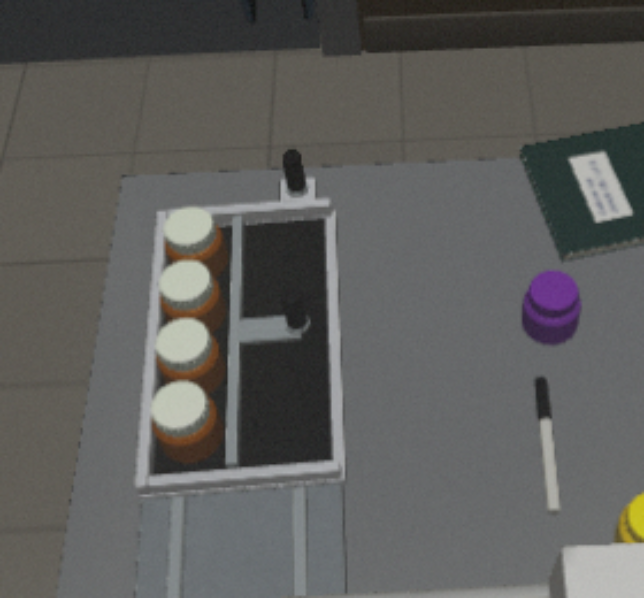

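View pics/top21.png

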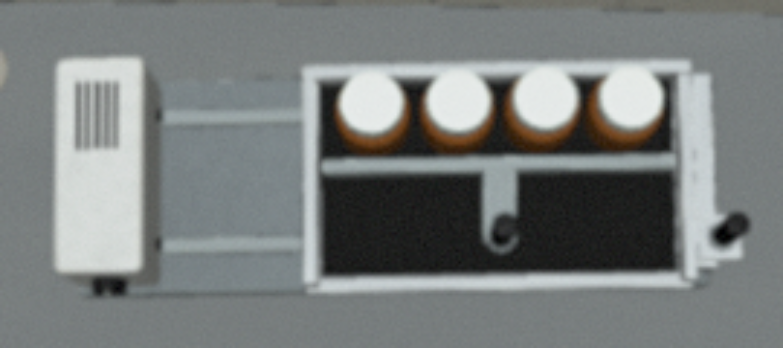

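```bash
python3 -m crank '{"dp":[[-0.6,0,0],[-0.7,0,-0.02],[-0.7,0,-0.02],[-0.5,0.1,-0.02],[0,0,0]],"roll":[-0.002,0,0,0,0],"grip":[0,0,0,0,0]}'
python3 - <<'E'
from h import *
go([582.5,-156.5,78],.038)
E
```

```text
t: 48.45
ee_pos: [580.6, -156.2, 153.2]
ee_rot: [-0.51, 0.51, -0.49, 0.489]
force: [0.1, -1.1, -0.0]
grip_width: 0.501
pos [ 580.6 -156.2  153.2] tool mm [ 0.4 75.2  2. ] scaled [0.009 1.503 0.04 ] roll [np.float64(-3.138), np.float64(0.003)] q6 -0.34 F [ 0.1 -1.1 -0. ] w 45.6 t 48.45
after roll 0.003 scaled [0.009 1.503 0.04 ]
```

```bash
python3 -m crank '{"dp":[[0,0.4,0.04],[0,0.4,0],[0,0.3,0],[0,0.25,0],[0,0.15,0]],"roll":[0,0,0,0,0],"grip":[0,0,0,0,0]}'
python3 -m crank '{"dp":[[0,0,0],[0,0,0],[0,0,0],[0,0,0],[0,0,0]],"roll":[0,0,0,0,0],"grip":[-0.4,-0.7,-1,-1,-1]}' 30
python3 - <<'E'
from h import *
S=vision.get_image("scene")
cv2.imwrite("pics/scene22.png",cv2.resize(S["image"][60:320,80:360],None,fx=2.3,fy=2.3)[:,:,::-1])
E
```

```text
t: 48.95
ee_pos: [583.1, -159.7, 77.3]
ee_rot: [-0.509, 0.51, -0.491, 0.49]
force: [0.0, -0.1, 0.7]
grip_width: 0.499
t: 49.45
ee_pos: [583.4, -160.0, 78.8]
ee_rot: [-0.509, 0.509, -0.49, 0.49]
force: [-3.7, -0.4, 6.6]
grip_width: 0.188
```

View pics/scene22.png

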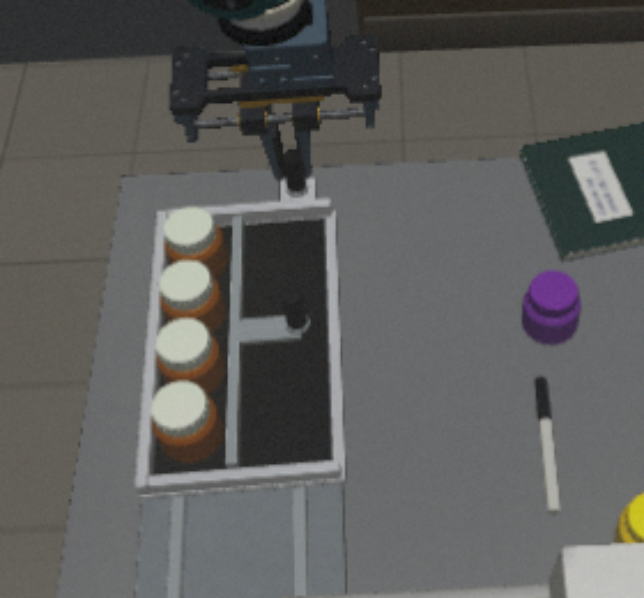

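Handle gripped at about (295,175) in the crop. Now I'll slide slowly home, with gentle acceleration and about 40 mm/s at most.

```bash
python3 -m crank '{"dp":[[-0.02,0,0],[-0.04,0,0],[-0.06,0,0],[-0.07,0,0],[-0.07,0,0]],"roll":[0,0,0,0,0],"grip":[-1,-1,-1,-1,-1]}' 40
python3 -m crank '{"dp":[[-0.07,0,0],[-0.07,0,0],[-0.07,0,0],[-0.07,0,0],[-0.07,0,0]],"roll":[0,0,0,0,0],"grip":[-1,-1,-1,-1,-1]}'
python3 -m crank '{"dp":[[-0.07,0,0],[-0.07,0,0],[-0.07,0,0],[-0.07,0,0],[-0.07,0,0]],"roll":[0,0,0,0,0],"grip":[-1,-1,-1,-1,-1]}'
python3 -m crank '{"dp":[[-0.07,0,0],[-0.07,0,0],[-0.07,0,0],[-0.07,0,0],[-0.07,0,0]],"roll":[0,0,0,0,0],"grip":[-1,-1,-1,-1,-1]}'
python3 -m crank '{"dp":[[-0.07,0,0],[-0.07,0,0],[-0.07,0,0],[-0.07,0,0],[-0.07,0,0]],"roll":[0,0,0,0,0],"grip":[-1,-1,-1,-1,-1]}'
```

```text
t: 50.0
ee_pos: [583.0, -147.1, 78.8]
ee_rot: [-0.509, 0.51, -0.49, 0.491]
force: [-4.1, -2.5, 6.4]
grip_width: 0.183
t: 50.5
ee_pos: [582.3, -129.6, 78.8]
ee_rot: [-0.509, 0.51, -0.49, 0.49]
force: [-4.2, -3.1, 6.6]
grip_width: 0.187
t: 51.0
ee_pos: [581.6, -112.1, 78.8]
ee_rot: [-0.509, 0.51, -0.49, 0.49]
force: [-3.8, -3.3, 6.4]
grip_width: 0.18
t: 51.5
ee_pos: [580.9, -94.6, 78.8]
ee_rot: [-0.509, 0.51, -0.49, 0.49]
force: [-3.2, -2.8, 6.5]
grip_width: 0.183
t: 52.0
ee_pos: [580.3, -77.1, 78.8]
ee_rot: [-0.509, 0.51, -0.49, 0.49]
force: [-4.0, -3.4, 7.6]
grip_width: 0.183
```

```bash
python3 -m crank '{"dp":[[-0.06,0,0],[-0.06,0,0],[-0.06,0,0],[-0.05,0,0],[-0.04,0,0]],"roll":[0,0,0,0,0],"grip":[-1,-1,-1,-1,-1]}'
python3 -m crank '{"dp":[[-0.03,0,0],[-0.03,0,0],[-0.02,0,0],[-0.02,0,0],[-0.02,0,0]],"roll":[0,0,0,0,0],"grip":[-1,-1,-1,-1,-1]}'
python3 - <<'E'
from h import *
S=vision.get_image("scene")
cv2.imwrite("pics/scene23.png",cv2.resize(S["image"][60:320,80:360],None,fx=2.3,fy=2.3)[:,:,::-1])
E
```

```text
t: 52.5
ee_pos: [579.7, -63.5, 78.8]
ee_rot: [-0.509, 0.51, -0.49, 0.49]
force: [-4.7, -2.5, 6.3]
grip_width: 0.182
t: 53.0
ee_pos: [579.5, -57.6, 78.8]
ee_rot: [-0.509, 0.51, -0.49, 0.49]
force: [-3.8, -2.5, 6.3]
grip_width: 0.182
```

View pics/scene23.png

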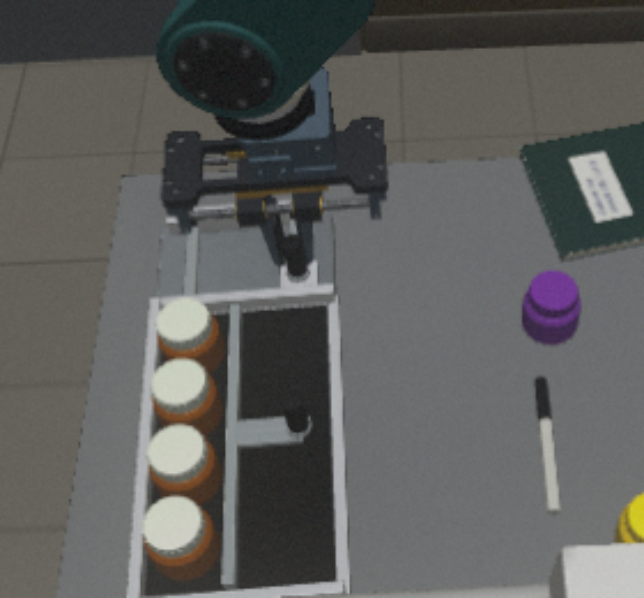

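All four jars are upright and riding along. I'll creep the last few mm at 10 mm/s or less.

```bash
python3 -m crank '{"dp":[[-0.02,0,0],[-0.02,0,0],[-0.02,0,0],[-0.02,0,0],[-0.02,0,0]],"roll":[0,0,0,0,0],"grip":[-1,-1,-1,-1,-1]}'
python3 -m crank '{"dp":[[-0.02,0,0],[-0.015,0,0],[-0.015,0,0],[0,0,0]],"roll":[0,0,0,0],"grip":[-1,-1,-1,-1]}'
```

```text
t: 53.55
ee_pos: [579.3, -52.7, 78.8]
ee_rot: [-0.509, 0.51, -0.49, 0.49]
force: [-4.0, -3.0, 6.4]
grip_width: 0.184
t: 53.95
ee_pos: [579.2, -50.1, 78.8]
ee_rot: [-0.509, 0.51, -0.49, 0.49]
force: [-4.1, -1.3, 6.6]
grip_width: 0.185
```

```bash
python3 -m crank '{"dp":[[-0.015,0,0],[-0.015,0,0],[0,0,0]],"roll":[0,0,0],"grip":[-1,-1,-1]}'
python3 -m crank '{"dp":[[-0.015,0,0],[-0.015,0,0],[0,0,0]],"roll":[0,0,0],"grip":[-1,-1,-1]}'
```

```text
t: 54.25
ee_pos: [579.2, -49.9, 78.9]
ee_rot: [-0.509, 0.51, -0.49, 0.491]
force: [-5.3, -16.9, 5.5]
grip_width: 0.183
t: 54.55
ee_pos: [579.2, -49.8, 78.9]
ee_rot: [-0.509, 0.511, -0.489, 0.491]
force: [-5.3, -32.4, 4.6]
grip_width: 0.184
```

Firm stop at 110 mm of travel. I'll release, retreat and check.

```bash
python3 -m crank '{"dp":[[0,0,0],[0,0,0],[0,0,0],[0,0,0],[0,-0.4,0]],"roll":[0,0,0,0,0],"grip":[-0.7,-0.3,0,0,0]}' 20
python3 -m crank '{"dp":[[0,-0.6,0],[0,-0.6,0],[0.6,0,0],[0.8,0,0],[0.8,0,0]],"roll":[0,0,0,0,0],"grip":[0,0,0,0,0]}'
python3 -m crank '{"dp":[[0.8,0,0],[0.8,0,0],[0.8,0,0],[0.8,0,0],[0.6,0,0]],"roll":[0,0,0,0,0],"grip":[0,0,0,0,0]}'
python3 - <<'E'
from h import *
S=vision.get_image("scene");T=vision.get_image("top")
cv2.imwrite("pics/scene24.png",cv2.resize(S["image"][60:330,80:360],None,fx=2.2,fy=2.2)[:,:,::-1])
cv2.imwrite("pics/top24.png",cv2.resize(T["image"][60:320,130:410],None,fx=2.3,fy=2.3)[:,:,::-1])
y=.038; R=np.array([[np.cos(y),-np.sin(y)],[np.sin(y),np.cos(y)]]); c0=np.array([626.7,10.])+R@[0,110]
for d in(T,S):
    hsv=cv2.cvtColor(d["image"],cv2.COLOR_RGB2HSV); m=(hsv[:,:,1]<60)&(hsv[:,:,2]>180)
    for c,s in blobs(m,120,700):
        p=plane(d,c,102); l=R.T@(p[:2]-c0)
        if abs(l[1])<150 and 0<l[0]<100 : print(l.round(1),s)
E
```

```text
t: 55.05
ee_pos: [577.7, -46.6, 96.6]
ee_rot: [-0.509, 0.51, -0.491, 0.489]
force: [0.3, 0.3, -0.4]
grip_width: 0.492
t: 55.55
ee_pos: [583.5, -157.7, 158.8]
ee_rot: [0.51, -0.51, 0.49, -0.49]
force: [1.0, 0.6, -0.1]
grip_width: 0.502
t: 56.05
ee_pos: [590.5, -348.8, 158.3]
ee_rot: [0.509, -0.509, 0.49, -0.491]
force: [1.1, 0.9, 0.4]
grip_width: 0.5
[ 42.3 -92.6] [148 193  22  18 315]
[ 42.6 -30.5] [145 220  24  19 340]
[41.4 31.6] [144 249  24  21 387]
[41.4 93.6] [141 280  26  23 446]
```

View pics/scene24.png

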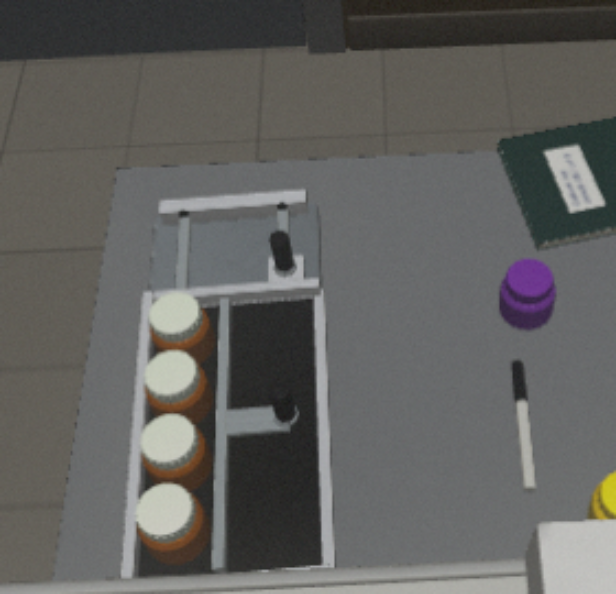

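View pics/top24.png

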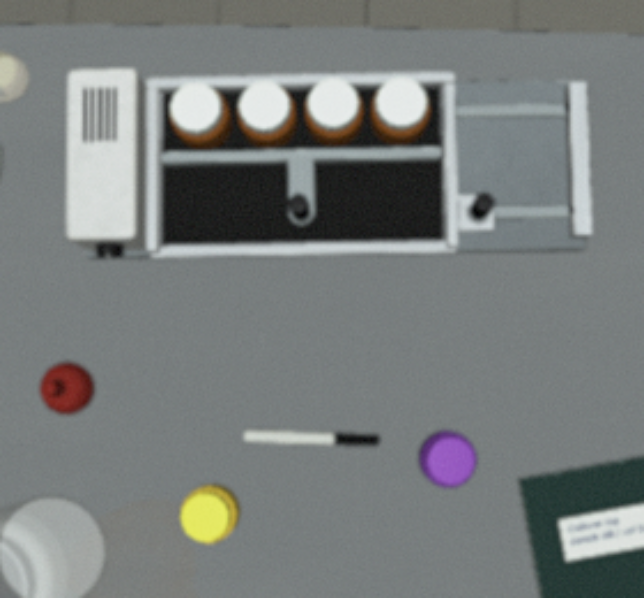

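The platform is home against the housing, the bar is shut, and four jars stand in one row. The bulb, pen, purple and yellow jars haven't moved.

```bash
python3 -c "
from rig import job; print(job.hand_in())"
```

```text
the job is handed in; nothing more can be done
None
```

The shaker is loaded, and I handed the job in at about 56 s of the 210 s. Four brown jars were present, and all four are on the platform.

**What I did, in order:**
1. Pulled the platform out to the loading stop, at 50 mm/s or less.
2. Opened the bar to its stop.
3. Stood the four jars on the platform, gripped by their lids at 15–20 N.
4. Shut the bar to its stop. The knob moved 50.3 mm between its two stops.
5. Slid the loaded platform home at 35 mm/s or less, slowing to under 10 mm/s. It travelled 110.2 mm and met a firm stop.

**Last checks:**
- **Jars:** all four are upright in one row. They sit 41–43 mm across from the platform's centre at about -93, -31, +32 and +94 mm along it, unchanged by the slide home.
- **Platform and bar:** the platform is against the housing and the bar is shut.
- **Bystanders:** the bulb, pen, purple jar and yellow jar are where they were. The robot is clear of everything.

**What didn't go as expected:**
- **Fingertip height:** the tips stood roughly 25 mm higher than the reported tool position and `tips_ahead` imply. The first two tries on the first jar closed above the lid without touching it, so I set the grip depth from the pictures.
- **Loading stop:** my pull reached the stop one step early, with about 53 N at the wrist. The fingers slipped a few mm along the handle, but the platform stayed at the stop.

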